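# Partition the stock tote and run it home under the shelf

### The job

Clear the stray carton off the lane into the blue returns tray, and slide every divider panel in the stand fully down into the tote slot marked with its own colour. Then open the red keeper bar, slide the tote along its lane (do not lift it out) until it is fully home against the stop under the shelf, and swing the keeper closed behind it. Leave the jug, can and tape roll alone.

Things in the scene. Friction and masses are not known exactly. Their poses are not given: they have to be found in the camera images.
- lane: fixed sliding lane: aluminium plate 8 mm thick, 170 mm wide, from x=-390 to +180 mm, with a yellow guide rail along each side (tops 22 mm above the table, inner faces 139 mm apart), leading under a black shelf board. Origin on the table, on the lane's centre line, 5 mm inside the board's front edge. Its +x points along the lane inwards under the board, y across, z up
- shelf_edge (a point): middle of the top front edge of the black shelf board over the lane's inner end: board 200 mm deep, 210 mm wide, underside 130 mm and top 145 mm above the table, on thin posts; stock on its inner half reaches 180 mm
- lane_stop (a point): centre of the face of the yellow end stop (40 mm tall) at the lane's inner end, at lane x=+167 mm, 28 mm above the table; the tote's inner end wall touches it when home (tote origin then at lane x=+67 mm)
- tote: grey open tote, 200 mm (its x, along the lane) x 134 x 62 mm tall, floor 5 mm, walls 6 mm, loose on the lane plate. Origin: centre of its underside; +x inwards like the lane's. White combs on both long walls form four cross slots 42 mm apart, each 10 mm wide (x), 122 mm long (y), down to the floor; a red, yellow, green or blue rim mark at each
- tote_handle (a point): top of the tote's black upright handle plate, above its outer (-x) end wall: 8 mm thick (tote x), 44 mm wide (tote y), standing 45 mm above the rim; this point is 107 mm above the tote's underside
- keeper (a joint): angle of the red keeper bar beside the lane about its vertical axis at lane (x=-52, y=-100) mm: 0 = closed, pointing to lane +y across the lane's edge (behind a tote that is home); grows counter-clockwise from above to 1.6 rad = open, pointing along lane -x beside the lane. Over 1.4 the tote can pass. Bar 12 x 12 mm, underside 38 mm above the table, tip 77 mm from the axis; stiff, stays where left
- keeper_knob (a point): top centre of the upright round black knob on the keeper bar: 16 mm diameter, 40 mm from the bar's axis, rising from the bar (50 mm above the table) to this point, 114 mm above the table
- stand: fixed plywood stand 180 x 134 x 50 mm with four open-topped slots 42 mm apart along its x, in which the dividers stand upright; slots 11 mm wide, inner floor 6 mm above the table. Origin: centre of its underside
- tray: blue returns tray, open-topped, fixed, 120 (x) x 140 (y) x 30 mm tall, walls 4 mm, floor 4 mm. Origin: centre of its underside
- carton: small stray carton 44 x 44 x 60 mm tall, 0.12 kg, cardboard with a yellow band, at first standing on the lane between tote and keeper. Origin: centre of its underside
- jug: white bottle, 90 mm diameter, 150 mm tall; bystander. Origin: centre of its underside
- can: green-labelled can, 66 mm diameter, 100 mm tall; bystander. Origin: centre of its underside
- tape: roll of tape lying flat, 90 mm diameter, 48 mm tall; bystander. Origin: centre of its underside
- divider_red: red plastic divider panel standing upright: 8 mm thick (its x), 110 mm wide (y), 70 mm tall with rounded lower edge, with a grip tab 40 mm wide in the middle of its top edge up to 104 mm. Origin: middle of its lower edge. May be absent; it looks the same turned by half a turn
- slot_red (a point): floor centre of the tote's slot marked red (5 mm above the tote's underside); axes as the tote's: the slot's length runs along y
- divider_yellow: yellow plastic divider panel standing upright: 8 mm thick (its x), 110 mm wide (y), 70 mm tall with rounded lower edge, with a grip tab 40 mm wide in the middle of its top edge up to 104 mm. Origin: middle of its lower edge. May be absent; it looks the same turned by half a turn
- slot_yellow (a point): floor centre of the tote's slot marked yellow (5 mm above the tote's underside); axes as the tote's: the slot's length runs along y
- divider_green: green plastic divider panel standing upright: 8 mm thick (its x), 110 mm wide (y), 70 mm tall with rounded lower edge, with a grip tab 40 mm wide in the middle of its top edge up to 104 mm. Origin: middle of its lower edge. May be absent; it looks the same turned by half a turn
- slot_green (a point): floor centre of the tote's slot marked green (5 mm above the tote's underside); axes as the tote's: the slot's length runs along y
- divider_blue: blue plastic divider panel standing upright: 8 mm thick (its x), 110 mm wide (y), 70 mm tall with rounded lower edge, with a grip tab 40 mm wide in the middle of its top edge up to 104 mm. Origin: middle of its lower edge. May be absent; it looks the same turned by half a turn
- slot_blue (a point): floor centre of the tote's slot marked blue (5 mm above the tote's underside); axes as the tote's: the slot's length runs along y

How it is judged:
On the way, in this order (a step that is already met when the one before it is completed fails the run):
1. every divider present stands fully down in the tote slot of its colour (horizontal distance between divider_red and slot_red below 0.006 m and x of divider_red in the frame of slot_red between -0.004 and 0.004 m and z of divider_red in the frame of slot_red below 0.004 m and angle between the x axis of divider_red and the x axis of slot_red, either way round below 0.1 rad and horizontal distance between divider_yellow and slot_yellow below 0.006 m and x of divider_yellow in the frame of slot_yellow between -0.004 and 0.004 m and z of divider_yellow in the frame of slot_yellow below 0.004 m and angle between the x axis of divider_yellow and the x axis of slot_yellow, either way round below 0.1 rad and horizontal distance between divider_green and slot_green below 0.006 m and x of divider_green in the frame of slot_green between -0.004 and 0.004 m and z of divider_green in the frame of slot_green below 0.004 m and angle between the x axis of divider_green and the x axis of slot_green, either way round below 0.1 rad and horizontal distance between divider_blue and slot_blue below 0.006 m and x of divider_blue in the frame of slot_blue between -0.004 and 0.004 m and z of divider_blue in the frame of slot_blue below 0.004 m and angle between the x axis of divider_blue and the x axis of slot_blue, either way round below 0.1 rad), for 0.2 s.
2. the tote is fully home against the stop under the shelf (x of tote in the frame of lane above 0.059 m and z of tote in the frame of lane below 0.012 m), for 0.2 s.
3. the keeper is swung closed behind the tote (value of joint keeper below 0.2 rad), for 0.2 s.
At the end, for the whole second after the job is handed in: Each divider present is fully down (within 4 mm) in the tote slot of its own colour (within 6 mm, 0.1 rad); the tote stands on its lane within 8 mm of the end stop; the keeper is within 0.2 rad of closed; the carton rests inside the returns tray; everything is at rest and released (all of step 1 and all of step 2 and value of joint keeper below 0.2 rad and x of carton in the frame of tray between -0.058 and 0.058 m and y of carton in the frame of tray between -0.068 and 0.068 m and z of carton in the frame of tray below 0.05 m and contact force between carton and tray above 0.3 N and linear speed of each of tote, carton, divider_red, divider_yellow, divider_green, divider_blue below 0.02 m/s); the robot touches nothing.
It fails at once if the jug was disturbed (moved over 3 cm) (distance of jug from where it was at the start of the episode above 0.03 m).
It fails at once if the can was disturbed (moved over 3 cm) (distance of can from where it was at the start of the episode above 0.03 m).
It fails at once if the tape was disturbed (moved over 3 cm) (distance of tape from where it was at the start of the episode above 0.03 m).
It fails at once if the tote was lifted more than 30 mm off its lane (z of tote in the frame of lane above 0.038 m).
Of divider_red, divider_yellow, divider_green, divider_blue only 2 to 4 are there at a start; the rules pass over those that are not, and their reading is None.
At some moment in a run one of carton may be knocked a few centimetres aside while the robot is not near it.
It also fails if it takes over 210 s, if anything falls off the work surface, if the arm or the gripper's body presses on something with over 40 N, if the wrist force passes 120 N, or if a joint passes its speed limit or range.

### The arm

A 6-joint arm with a two-finger parallel gripper is mounted at the origin on the work surface. World frame = base frame: x ahead of the robot, y to its left, z up, the work surface at z = 0. Lengths are in m, angles in rad, forces in N, time in s.
With the tool pointing down it reaches from about 0.35 to 0.975 m from the base axis. Payload 4.9 kg.
Tool frame: the origin (TCP) lies at the very end of the fingers, on their centre line; the grasp point (between the pads) lies 19 mm behind it; z points along the fingers, y is the line along which they close (so a half turn about z gives the same grasp; the last joint's range is limited). The gripper opens to 85 mm and grips with 20 to 120 N. Pads are 22 mm wide; open, the fingers measure 114 mm over their backs; the gripper's body (76 mm by 85 mm) begins 54 mm behind the grasp point. The pads swing forward as they close: fully open they stand 13 mm farther back than shut.
Start: joints at [1.125, 0.053, 1.613, -0, 1.476, -0.119], TCP at [0.201, 0.592, 0.231] pointing down, gripper open.
Joint ranges: [-3.01, 3.01], [-1.01, 2.22], [0.06, 2.58], [-1.02, 4.17], [0.09, 2.62], [-3.14, 3.14]. Speed limits (rad/s): [2.57, 2.57, 3.14, 3.14, 3.14, 3.14].

### API

Orientations are given as a unit quaternion [w, x, y, z].
In Python, from plant import manip gives the robot as it stands.
- The arm moves only by the tool send_rows, never from a script. Its argument "increments" is a list of rows, each an object of numbers: "claw": the closure, from -1 (fully open) to 1 (shut); "dx", "dy", "dz": the shift along the tool's x, y, z in units of 0.5 m (1.0 is 0.5 m); "yaw": the turn about the tool's z in units of 1.5 rad (1.0 is 1.5 rad). A call has 1 to 20 rows; each row is the pose to reach, as a shift and turn from the pose commanded when the call began, along the tool's axes at that moment; what a row does not reach only later rows make up. A row lasts 1/8 s, in which the tool goes at most 62.5 mm and 10.7 degrees, less where a joint would pass 70% of its speed; a pose out of reach is approached as far as the arm can. A call with a number of a shift or a turn outside -1 to 1 is refused whole. A call with a gripper value outside its range is refused whole. The fingers move at their own pace and stop on an object; the grip force is fixed at half the most. Time passes only in rows, so rows that repeat a pose let the fingers close. It gives the time, the measured TCP pose, the force, the opening and the grip force at its end, in the units of the state.
- manip.state(): the state, without advancing time (a new reading comes with each control period).
- manip.grab_frame(name): name is "side" or "top" or "wrist"; returns the picture (384x512x3 uint8, red, green, blue); there is no depth.
- manip.camera_params(name): a dict with "camera_matrix" (3x3 intrinsics, pixels), "extrinsics" (4x4, takes a point from world to camera coordinates); the wrist camera has in their place "tool_from_camera" (4x4, takes a point from camera to tool coordinates, whose origin is the TCP and whose axes are the flange's). Camera axes: x right, y down, z forward; pixel columns grow to the right and rows downward; lengths in m; the calibration is good to about 2 mm. A picture is of the moment at which its call begins: read the wrist's pose just before it. camera_params takes no time and is no camera call.
- manip.job_done(): hands the job in; it is judged then, once.
The state is a dict: "time": time; "joint_pos": joint angles; "joint_vel": joint speeds; "joint_efforts": joint torques, N m; "tool_pos": TCP position; "tool_rot": TCP orientation; "contact_force": force on the tool from outside, world axes, zero at the start; "ft_torque": the same for the moment, N m; "gripper_width": opening from 0.0 (shut) to 1.0 (fully open); "grasp_force": force on a finger pad.
Only numpy, scipy, OpenCV 4.12 (cv2) and the standard library are available. Lean on these libraries where they do the work, as an engineer would, in place of code of your own. Each camera call takes 0.05 s, during which the arm holds its last target. There are 200 camera calls.

## Working session

There is one attempt and no reset: what is moved stays moved. The work goes in short steps, Python scripts to look and compute and a tool call to move; the robot and the scene stay as the last step left them, time stands still between calls to the robot, and variables do not carry over. Pictures are saved under pics/ and viewed, at most 14 in all, crops included, and the job is handed in when it is done.

Besides the shell and the picture viewer there is one more tool, called in YAML: its name, and indented under it one key for each argument. send_rows: Moves the arm, as the interface text tells. Shifts and turns lie within -1 to 1; 1 stands for 0.5 m of shift or 1.5 rad of turn. Its arguments: {"type":"object","properties":{"increments":{"type":"array","items":{"type":"object","properties":{"claw":{"type":"number"},"dx":{"type":"number"},"dy":{"type":"number"},"dz":{"type":"number"},"yaw":{"type":"number"}}}}},"required":["increments"]}

```bash
ls; mkdir -p pics
python3 - <<'E'
from plant import manip
import cv2,numpy as np
np.set_printoptions(precision=4,suppress=True)
print(manip.state())
for n in("side","top","wrist"):
    p=manip.camera_params(n)
    for k,v in p.items(): print(n,k,np.array(v).tolist())
    cv2.imwrite(f"pics/{n}0.png",cv2.cvtColor(manip.grab_frame(n),cv2.COLOR_RGB2BGR))
a=cv2.imread("pics/top0.png"); cv2.imwrite("pics/top0b.png",cv2.resize(a,(800,600),interpolation=cv2.INTER_CUBIC))
E
```

```text
pics
{'time': 0.0, 'joint_pos': array([ 1.125 ,  0.0533,  1.6143, -0.    ,  1.476 , -0.119 ]), 'joint_vel': array([-0.0009, -0.002 ,  0.0004,  0.0005, -0.0002, -0.0012]), 'joint_efforts': array([  0.0012, -39.3701, -37.0172,  -0.0001,   0.0073,  -0.    ]), 'tool_pos': array([0.2004, 0.5913, 0.23  ]), 'tool_rot': array([-0.0003,  0.1627,  0.9867, -0.001 ]), 'contact_force': array([-0.3044, -0.2921, -0.4045]), 'ft_torque': array([-0.0174, -0.0265,  0.0393]), 'grasp_force': 0.0, 'gripper_width': 0.9945507158033858}
side camera_matrix [[420.25645957186657, 0.0, 253.23449539682804], [0.0, 420.25645957186657, 198.45943922770886], [0.0, 0.0, 1.0]]
side extrinsics [[0.803972866115739, -0.5944424788944543, 0.016302448756572455, -0.470099037448195], [-0.38905574790872466, -0.54652865324542, -0.7415807819792327, 0.31501827759116474], [0.449736873703755, 0.5898682653504628, -0.6706654709790932, 1.0356284889631917], [0.0, 0.0, 0.0, 1.0]]
top camera_matrix [[384.1014973893421, 0.0, 252.91546134223313], [0.0, 384.1014973893421, 190.7649070023753], [0.0, 0.0, 1.0]]
top extrinsics [[-0.025659266059932392, -0.99959929804374, -0.011951795502245283, 0.03850146524749731], [-0.9976366952015405, 0.02636752063208984, -0.06344902082038198, 0.5972933273054458], [0.06373873588811245, 0.010295494460112235, -0.997913511453376, 1.1433343684160682], [0.0, 0.0, 0.0, 1.0]]
wrist camera_matrix [[305.05604355062076, 0.0, 258.8737161122801], [0.0, 305.05604355062076, 188.40101072764134], [0.0, 0.0, 1.0]]
wrist tool_from_camera [[0.000211088370609331, -0.9495989910431487, -0.31346724175187957, 0.07948284214245359], [0.9999999757538867, 0.00022011028698113705, 6.609491454855179e-06, 1.4811464869701751e-05], [6.272099812436703e-05, -0.31346723554670447, 0.9495990144817867, -0.14286941857331054], [0.0, 0.0, 0.0, 1.0]]
```

View pics/top0b.png

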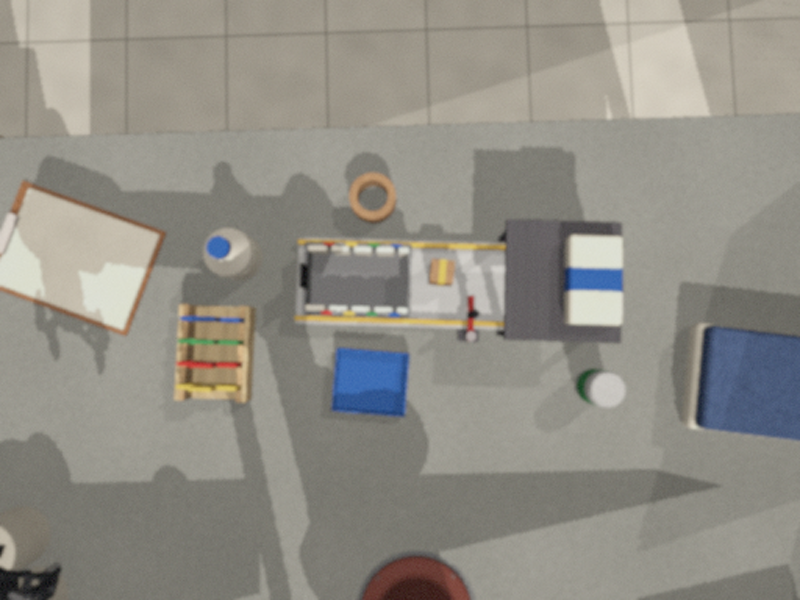

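View pics/side0.png

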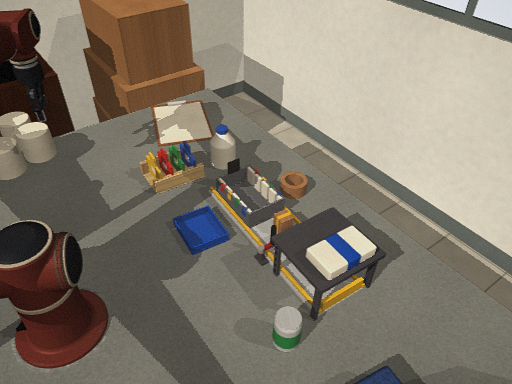

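The top view (800-px scale) shows the lane running right, from its outer end at (298,281) to the board edge at (505,283). The tote is at (355,281), with the red/yellow/green/blue marks left to right. The carton is at (442,271), the keeper closed at (471,315), the tray at (370,382) and the stand at (213,353) holding all four panels.

```bash
cat > h.py <<'E'
from plant import manip
import cv2,numpy as np
from scipy.spatial.transform import Rotation as R
np.set_printoptions(precision=4,suppress=True)
def tool():
    s=manip.state(); q=s["tool_rot"]; T=np.eye(4)
    T[:3,:3]=R.from_quat([q[1],q[2],q[3],q[0]]).as_matrix(); T[:3,3]=s["tool_pos"]; return T
def cam(n,T=None):
    p=manip.camera_params(n); K=np.array(p["camera_matrix"])
    E=np.array(p["extrinsics"]) if n!="wrist" else np.linalg.inv((tool() if T is None else T)@np.array(p["tool_from_camera"]))
    return K,E
def px2w(K,E,uv,z):
    M=np.linalg.inv(E); c=M[:3,3]; d=M[:3,:3]@np.linalg.inv(K)@[uv[0],uv[1],1]
    return c+d*(z-c[2])/d[2]
def w2px(K,E,p):
    q=K@(E@np.append(p,1))[:3]; return q[:2]/q[2]
def shot(n,name,crop=None,size=None):
    T=tool(); a=cv2.cvtColor(manip.grab_frame(n),cv2.COLOR_RGB2BGR)
    cv2.imwrite(f"pics/{name}.png",a)
    return a,cam(n,T)
def rows(p,yaw):
    """target TCP xyz & tool-x heading (world) -> dx,dy,dz,yaw units"""
    T=tool(); d=T[:3,:3].T@(np.array(p)-T[:3,3])/0.5
    h=np.arctan2(T[1,0],T[0,0]); e=(h-yaw+np.pi/2)%np.pi-np.pi/2  # tool z down: +yaw lowers heading
    print("rows dx dy dz",d.round(4),"yaw",round(e/1.5,4),"heading",round(h,4))
E
python3 - <<'E'
from h import *
K,E=cam("top"); s=1/1.5625
for n,u,v,z in [("rail+y out",299,241,.022),("rail-y out",297,321,.022),("rail+y in",505,246,.022),("rail-y in",505,322,.022),
 ("board f+",506,221,.145),("board f-",505,338,.145),("tote out",304,275,.107),("tote TL",306,247,.062),("tote TR",409,249,.062),("tote BR",408,314,.062),("tote BL",303,312,.062),
 ("carton",441,272,.06),("knob",474,314,.114),("pivot",471,337,.05),("tray",337,350,.03),("tray",408,352,.03),("tray",333,411,.03),("tray",404,415,.03),
 ("blue",212,319,.09),("green",211,342,.09),("red",209,365,.09),("yel",208,389,.09),("bl",183,318,.07),("br",242,320,.07),("yl",180,389,.07),("yr",240,389,.07),
 ("jug",222,246,.15),("can",605,390,.1),("tape",372,197,.048)]:
    print(n,px2w(K,E,(u*s,v*s),z)[:2])
T=tool();print(T)
E
```

```text
rail+y out [0.7142 0.2073]
rail-y out [0.5586 0.2136]
rail+y in [ 0.6934 -0.1926]
rail-y in [ 0.5462 -0.1871]
board f+ [ 0.7191 -0.1743]
board f- [ 0.5164 -0.165 ]
tote out [0.6384 0.1849]
tote TL [0.6959 0.1876]
tote TR [ 0.6868 -0.0058]
tote BR [ 0.565  -0.0006]
tote BL [0.5739 0.1951]
carton [ 0.6421 -0.0645]
knob [ 0.5601 -0.117 ]
pivot [ 0.5193 -0.1176]
tray [0.501  0.1365]
tray [0.4937 0.001 ]
tray [0.3857 0.1464]
tray [0.375  0.0118]
blue [0.5642 0.3567]
green [0.5225 0.3588]
red [0.481  0.3627]
yel [0.4378 0.3648]
bl [0.5682 0.4171]
br [0.5616 0.3073]
yl [0.4375 0.4231]
yr [0.4348 0.3122]
jug [0.6881 0.3195]
can [ 0.4194 -0.3465]
tape [0.7908 0.0619]
[[-0.9471  0.321  -0.0007  0.2004]
 [ 0.321   0.9471 -0.0015  0.5915]
 [ 0.0002 -0.0016 -1.      0.2303]
 [ 0.      0.      0.      1.    ]]
```

send_rows:
  increments:
    - {"dx": -0.7, "dy": -0.19, "dz": -0.04, "yaw": 0.87, "claw": 0.3}
    - {"dx": -0.7, "dy": -0.19, "dz": -0.04, "yaw": 0.87, "claw": 0.3}
    - {"dx": -0.7, "dy": -0.19, "dz": -0.04, "yaw": 0.87, "claw": 0.3}
    - {"dx": -0.7, "dy": -0.19, "dz": -0.04, "yaw": 0.87, "claw": 0.3}
    - {"dx": -0.7, "dy": -0.19, "dz": -0.04, "yaw": 0.87, "claw": 0.3}
    - {"dx": -0.7, "dy": -0.19, "dz": -0.04, "yaw": 0.87, "claw": 0.3}
    - {"dx": -0.7, "dy": -0.19, "dz": -0.04, "yaw": 0.87, "claw": 0.3}
    - {"dx": -0.7, "dy": -0.19, "dz": -0.04, "yaw": 0.87, "claw": 0.3}
    - {"dx": -0.7, "dy": -0.19, "dz": -0.04, "yaw": 0.87, "claw": 0.3}
    - {"dx": -0.7, "dy": -0.19, "dz": -0.04, "yaw": 0.87, "claw": 0.3}
    - {"dx": -0.7, "dy": -0.19, "dz": -0.04, "yaw": 0.87, "claw": 0.3}
    - {"dx": -0.7, "dy": -0.19, "dz": -0.04, "yaw": 0.87, "claw": 0.3}

```text
time: 1.65
tool_pos: [0.5014, 0.3898, 0.2513]
tool_rot: [0.0, 0.728, 0.686, 0.0]
contact_force: [0.4, 0.4, 0.2]
gripper_width: 0.352
grasp_force: 0.0
```

Run:
```python
from h import *
a,(K,E)=shot("wrist","w1"); np.savez("w1.npz",K=K,E=E)
cv2.imwrite("pics/w1b.png",cv2.resize(a,(800,600),interpolation=cv2.INTER_CUBIC))
rows((0.56,0.08,0.28),3.10)
```

```text
rows dx dy dz [-0.6113  0.1543 -0.0573] yaw 1.0347 heading 1.5105
```

View pics/w1b.png

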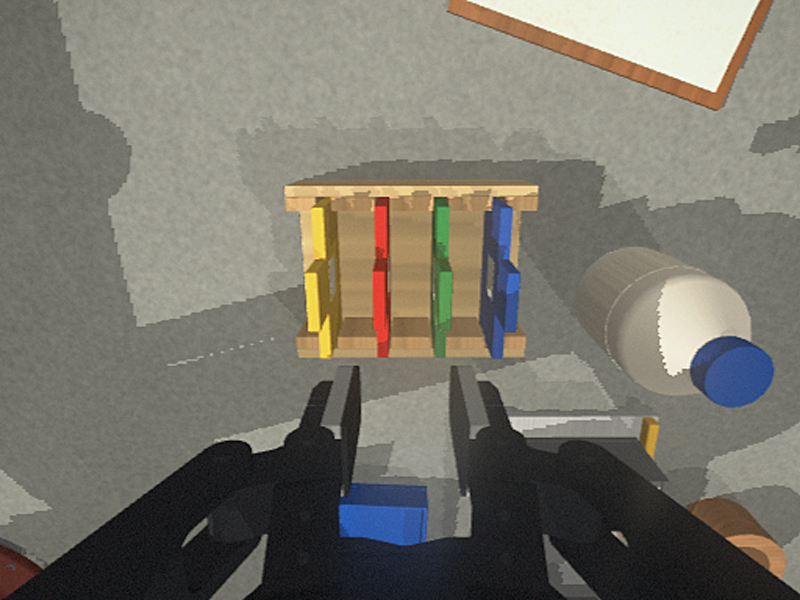

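The stand fills the view at (285–540,185–357), tab tops at about yellow (313,296), red (380,297), green (445,297), blue (510,297). Next: refine these and look at the lane.

Run:
```python
from h import *
d=np.load("w1.npz");K,E=d["K"],d["E"]
a=cv2.imread("pics/w1.png")
x0,y0,x1,y1=180,110,345,235
c=cv2.resize(a[y0:y1,x0:x1],None,fx=4.8,fy=4.8,interpolation=cv2.INTER_NEAREST)
for i in range(x0,x1,20): cv2.putText(c,str(i),(int((i-x0)*4.8),10),0,.4,(0,0,255),1)
for j in range(y0,y1,20): cv2.putText(c,str(j),(0,int((j-y0)*4.8)+4),0,.4,(0,0,255),1)
cv2.imwrite("pics/w1c.png",c); print(c.shape)
# scale hint: projections of 8x40 mm at z=.11 around nominal positions
for p in [(.4378,.3648),(.481,.3627),(.5225,.3588),(.5642,.3567)]:
    print(p,w2px(K,E,(*p,.11)),w2px(K,E,(p[0],p[1],.076)), w2px(K,E,(p[0],p[1]+.02,.11)))
```

```text
(600, 792, 3)
(0.4378, 0.3648) [195.6587 202.9185] [201.7048 191.8699] [193.1053 183.7951]
(0.481, 0.3627) [239.054 202.447] [240.9334 191.4397] [237.4108 183.306 ]
(0.5225, 0.3588) [280.8446 203.7565] [278.7123 192.6391] [280.0802 184.6734]
(0.5642, 0.3567) [322.7161 203.3704] [316.5654 192.287 ] [322.8297 184.2732]
```

View pics/w1c.png

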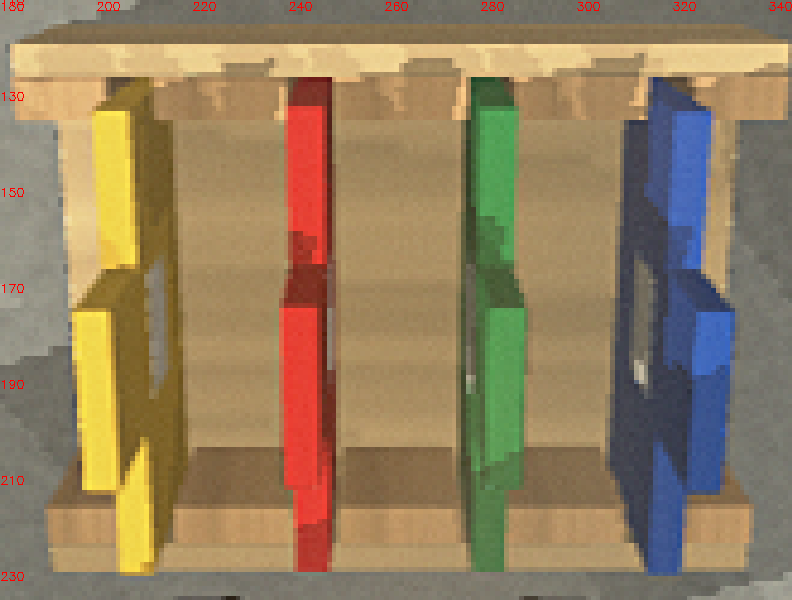

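send_rows:
  increments:
    - {"dx": -0.61, "dy": 0.15, "dz": -0.06, "yaw": -1.0, "claw": -1}
    - {"dx": -0.61, "dy": 0.15, "dz": -0.06, "yaw": -1.0, "claw": -1}
    - {"dx": -0.61, "dy": 0.15, "dz": -0.06, "yaw": -1.0, "claw": -1}
    - {"dx": -0.61, "dy": 0.15, "dz": -0.06, "yaw": -1.0, "claw": -1}
    - {"dx": -0.61, "dy": 0.15, "dz": -0.06, "yaw": -1.0, "claw": -1}
    - {"dx": -0.61, "dy": 0.15, "dz": -0.06, "yaw": -1.0, "claw": -1}
    - {"dx": -0.61, "dy": 0.15, "dz": -0.06, "yaw": -1.0, "claw": -1}
    - {"dx": -0.61, "dy": 0.15, "dz": -0.06, "yaw": -1.0, "claw": -1}
    - {"dx": -0.61, "dy": 0.15, "dz": -0.06, "yaw": -1.0, "claw": -1}
    - {"dx": -0.61, "dy": 0.15, "dz": -0.06, "yaw": -1.0, "claw": -1}
    - {"dx": -0.61, "dy": 0.15, "dz": -0.06, "yaw": -1.0, "claw": -1}
    - {"dx": -0.61, "dy": 0.15, "dz": -0.06, "yaw": -1.0, "claw": -1}

```text
time: 3.2
tool_pos: [0.5579, 0.0806, 0.2813]
tool_rot: [0.0, 0.066, 0.998, -0.0]
contact_force: [0.4, -0.3, -0.1]
gripper_width: 1.001
grasp_force: 0.0
```

Run:
```python
from h import *
a,(K,E)=shot("wrist","w2"); np.savez("w2.npz",K=K,E=E)
cv2.imwrite("pics/w2b.png",cv2.resize(a,(800,600),interpolation=cv2.INTER_CUBIC))
print(tool())
```

```text
[[-0.9913  0.1316  0.      0.5579]
 [ 0.1316  0.9913 -0.      0.0806]
 [-0.     -0.     -1.      0.2813]
 [ 0.      0.      0.      1.    ]]
```

View pics/w2b.png

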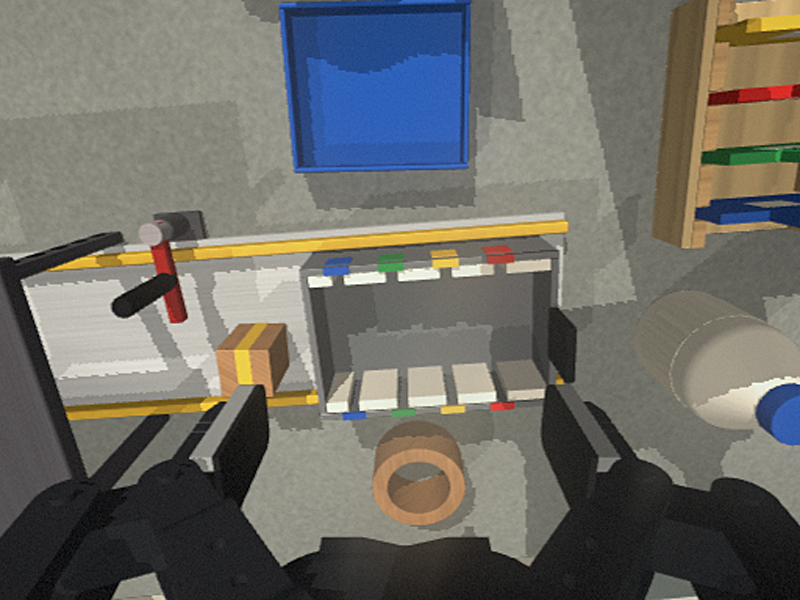

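Stand tabs are crisp: centres (200,193.5), (242.8,192.7), (285,192.7), (327.9,193.8). This view shows the carton at (250,355), the keeper knob top at (125,303), the tray (285–470,5–170), and the tote with marks blue, green, yellow and red, (337,267) to (497,255). I'll crop the tote.

Run:
```python
from h import *
d=np.load("w1.npz");K,E=d["K"],d["E"]
for n,p in dict(yel=[(72,310),(112,310),(82,493),(118,493)],red=[(282,305),(318,305),(284,490),(322,490)],green=[(484,305),(525,305),(484,489),(523,489)],blue=[(695,311),(735,311),(688,493),(722,493)]).items():
    w=np.array([px2w(K,E,(180+x/4.8-.5,110+y/4.8-.5),.110)[:2] for x,y in p])
    print(n,w.mean(0),"w",w[1]-w[0],"len",w[2]-w[0], w[3]-w[1])
a=cv2.imread("pics/w2.png")
x0,y0,x1,y1=190,148,380,278
c=cv2.resize(a[y0:y1,x0:x1],None,fx=4.2,fy=4.2,interpolation=cv2.INTER_NEAREST)
cv2.imwrite("pics/w2c.png",c)
```

```text
yel [0.4428 0.3744] w [ 0.008  -0.0005] len [-0.0029 -0.0397] [-0.0034 -0.0397]
red [0.485  0.3727] w [ 0.0072 -0.0004] len [-0.0028 -0.0401] [-0.0021 -0.0401]
green [0.5265 0.3703] w [ 0.0082 -0.0005] len [-0.0015 -0.0399] [-0.0016 -0.0399]
blue [0.5688 0.3667] w [ 0.008  -0.0005] len [-0.0012 -0.0396] [-0.0021 -0.0395]
```

View pics/w2c.png

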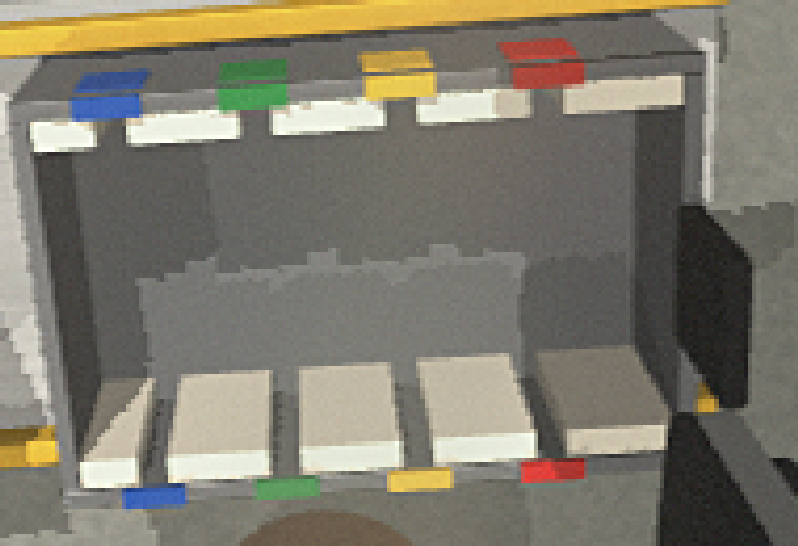

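The tote crop shows the four slot gaps clearly. Far comb gaps are at x 112/256/401/546 and near comb gaps at 152/285/416/552. Next I compute the slot centres and the other poses.

Run:
```python
from h import *
d=np.load("w2.npz");K,E=d["K"],d["E"]
f=lambda x,y:(190+x/4.2-.5,148+y/4.2-.5)
far=[(112,133),(256,124),(401,114),(546,101)];near=[(152.5,472),(285,463),(416.5,453),(552,444)]
for z in (.070,.066):
    F=np.array([px2w(K,E,f(*p),z)[:2] for p in far]);N=np.array([px2w(K,E,f(*p),z)[:2] for p in near])
    print(z,"pitch",np.linalg.norm(F[3]-F[0])/3,np.linalg.norm(N[3]-N[0])/3,"across",np.linalg.norm(F-N,axis=1))
    C=(F+N)/2; print("b g y r",C.tolist()); dd=C[0]-C[3]; print("lane heading",np.arctan2(dd[1],dd[0]),"across heading",[np.arctan2(*(n-q)[::-1]) for n,q in zip(N,F)])
s=1/1.5625
g=lambda u,v,z:px2w(K,E,((u+.5)*s-.5,(v+.5)*s-.5),z)[:2]
print("rail-y outer top edge", g(60,268,.022),g(566,231,.022))
print("rail-y",g(566,226,.022),g(566,232,.022))
print("rail+y", g(70,412,.022),g(316,397,.022))
print("knob top",g(125,304,.114),"pivot",g(151,233,.055),"bar tip",g(178,321,.05))
print("carton top",[g(*p,.068) for p in [(217,349),(272,351),(286,324),(234,324)]])
print("tray",[g(*p,.03) for p in [(281,4),(469,2),(469,165),(295,171)]])
```

```text
0.07 pitch 0.0416224841890942 0.041938061629469774 across [0.1118 0.1113 0.1107 0.1114]
b g y r [[0.6322855026060913, 0.022369711101416723], [0.634822442142971, 0.06407140528294125], [0.6370199227759523, 0.10559170213275298], [0.6390215073448169, 0.14752923623311234]]
lane heading -1.6245638075144189 across heading [np.float64(-0.06132775576232407), np.float64(-0.058457510127794744), np.float64(-0.0611362564042863), np.float64(-0.05285704128385695)]
0.066 pitch 0.042092533827595376 0.042411675136506365 across [0.1131 0.1126 0.1119 0.1127]
b g y r [[0.6340160504007541, 0.021595171859831945], [0.6365816400178836, 0.06376781021147998], [0.6388039371652386, 0.10575700268116991], [0.6408281259616343, 0.14816814433109188]]
lane heading -1.6245638075144186 across heading [np.float64(-0.0613277557623239), np.float64(-0.05845751012779467), np.float64(-0.061136256404286354), np.float64(-0.052857041283856945)]
rail-y outer top edge [ 0.5468 -0.2216] [0.5721 0.2169]
rail-y [0.5678 0.217 ] [0.573  0.2169]
rail+y [ 0.6866 -0.2633] [ 0.7017 -0.0243]
knob top [ 0.5619 -0.1148] pivot [ 0.5234 -0.1153] bar tip [ 0.5996 -0.1178]
carton top [array([ 0.6218, -0.083 ]), array([ 0.6295, -0.0388]), array([ 0.6077, -0.0224]), array([ 0.6022, -0.0638])]
tray [array([0.3763, 0.014 ]), array([0.3929, 0.1492]), array([0.5066, 0.139 ]), array([0.4929, 0.0002])]
```

Run:
```python
from h import *
d=np.load("w2.npz");K,E=d["K"],d["E"];s=1/1.5625
g=lambda u,v,z:px2w(K,E,((u+.5)*s-.5,(v+.5)*s-.5),z)[:2]
w=np.array([g(*p,.068) for p in [(217,349),(272,351),(278,393),(227,397)]]);print(w,w.mean(0))
rows((.6430,-.0635,.16),1.515)
```

```text
[[ 0.6218 -0.083 ]
 [ 0.6295 -0.0388]
 [ 0.6682 -0.0422]
 [ 0.6663 -0.0859]] [ 0.6465 -0.0625]
rows dx dy dz [-0.2067 -0.2633  0.2426] yaw 0.9964 heading 3.0096
```

send_rows:
  increments:
    - {"dx": -0.21, "dy": -0.26, "dz": 0.1, "yaw": 1.0, "claw": -1}
    - {"dx": -0.21, "dy": -0.26, "dz": 0.1, "yaw": 1.0, "claw": -1}
    - {"dx": -0.21, "dy": -0.26, "dz": 0.1, "yaw": 1.0, "claw": -1}
    - {"dx": -0.21, "dy": -0.26, "dz": 0.1, "yaw": 1.0, "claw": -1}
    - {"dx": -0.21, "dy": -0.26, "dz": 0.1, "yaw": 1.0, "claw": -1}
    - {"dx": -0.21, "dy": -0.26, "dz": 0.1, "yaw": 1.0, "claw": -1}
    - {"dx": -0.21, "dy": -0.26, "dz": 0.1, "yaw": 1.0, "claw": -1}
    - {"dx": -0.21, "dy": -0.26, "dz": 0.1, "yaw": 1.0, "claw": -1}
    - {"dx": -0.21, "dy": -0.26, "dz": 0.1, "yaw": 1.0, "claw": -1}
    - {"dx": -0.21, "dy": -0.26, "dz": 0.1, "yaw": 1.0, "claw": -1}
    - {"dx": -0.21, "dy": -0.26, "dz": 0.1, "yaw": 1.0, "claw": -1}
    - {"dx": -0.21, "dy": -0.26, "dz": 0.1, "yaw": 1.0, "claw": -1}

```text
time: 4.75
tool_pos: [0.6449, -0.0621, 0.2313]
tool_rot: [-0.0, 0.728, 0.685, -0.0]
contact_force: [-0.1, -0.6, 0.4]
gripper_width: 0.998
grasp_force: 0.0
```

Run:
```python
from h import *
a,(K,E)=shot("wrist","w3"); np.savez("w3.npz",K=K,E=E)
hs=cv2.cvtColor(a,cv2.COLOR_BGR2HSV)
print(w2px(K,E,(.645,-.063,.068)))
cv2.imwrite("pics/w3b.png",a)
rows((.645,-.063,.038),1.515)
```

```text
[258.0592 170.1707]
rows dx dy dz [-0.0018  0.0003  0.3866] yaw -0.003 heading 1.5104
```

View pics/w3b.png

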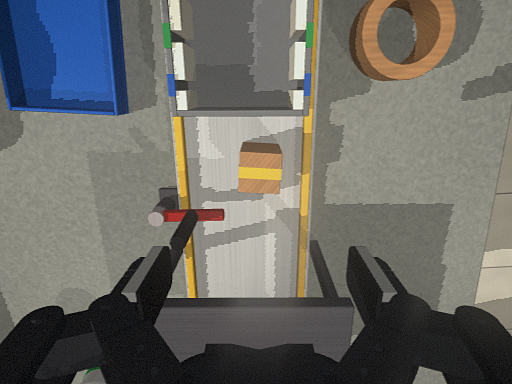

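The carton's top is at (260,173), within 3 mm of the prediction. I'll grasp it.

send_rows:
  increments:
    - {"dx": -0.006, "dy": 0.003, "dz": 0.1, "claw": -1}
    - {"dx": -0.006, "dy": 0.003, "dz": 0.2, "claw": -1}
    - {"dx": -0.006, "dy": 0.003, "dz": 0.3, "claw": -1}
    - {"dx": -0.006, "dy": 0.003, "dz": 0.35, "claw": -1}
    - {"dx": -0.006, "dy": 0.003, "dz": 0.386, "claw": -1}
    - {"dx": -0.006, "dy": 0.003, "dz": 0.386, "claw": -1}
    - {"dx": -0.006, "dy": 0.003, "dz": 0.386, "claw": 1}
    - {"dx": -0.006, "dy": 0.003, "dz": 0.386, "claw": 1}
    - {"dx": -0.006, "dy": 0.003, "dz": 0.386, "claw": 1}
    - {"dx": -0.006, "dy": 0.003, "dz": 0.386, "claw": 1}
    - {"dx": -0.006, "dy": 0.003, "dz": 0.386, "claw": 1}
    - {"dx": -0.006, "dy": 0.003, "dz": 0.386, "claw": 1}
    - {"dx": -0.006, "dy": 0.003, "dz": 0.386, "claw": 1}
    - {"dx": -0.006, "dy": 0.003, "dz": 0.386, "claw": 1}
    - {"dx": -0.006, "dy": 0.003, "dz": 0.2, "claw": 1}
    - {"dx": -0.006, "dy": 0.003, "dz": 0.05, "claw": 1}
    - {"dx": -0.006, "dy": 0.003, "dz": 0.05, "claw": 1}
    - {"dx": -0.006, "dy": 0.003, "dz": 0.05, "claw": 1}
    - {"dx": -0.006, "dy": 0.003, "dz": 0.05, "claw": 1}

```text
invalid input
```

Run:
```python
from h import *
rows((.4425,.075,.10),1.48); rows((.4425,.075,.037),1.48)
```

```text
rows dx dy dz [ 0.2492 -0.4206  0.2626] yaw 0.0203 heading 1.5104
rows dx dy dz [ 0.2492 -0.4206  0.3886] yaw 0.0203 heading 1.5104
```

send_rows:
  increments:
    - {"dx": -0.006, "dy": 0.003, "dz": 0.1, "yaw": 0, "claw": -1}
    - {"dx": -0.006, "dy": 0.003, "dz": 0.2, "yaw": 0, "claw": -1}
    - {"dx": -0.006, "dy": 0.003, "dz": 0.3, "yaw": 0, "claw": -1}
    - {"dx": -0.006, "dy": 0.003, "dz": 0.35, "yaw": 0, "claw": -1}
    - {"dx": -0.006, "dy": 0.003, "dz": 0.386, "yaw": 0, "claw": -1}
    - {"dx": -0.006, "dy": 0.003, "dz": 0.386, "yaw": 0, "claw": -1}
    - {"dx": -0.006, "dy": 0.003, "dz": 0.386, "yaw": 0, "claw": 1}
    - {"dx": -0.006, "dy": 0.003, "dz": 0.386, "yaw": 0, "claw": 1}
    - {"dx": -0.006, "dy": 0.003, "dz": 0.386, "yaw": 0, "claw": 1}
    - {"dx": -0.006, "dy": 0.003, "dz": 0.386, "yaw": 0, "claw": 1}
    - {"dx": -0.006, "dy": 0.003, "dz": 0.386, "yaw": 0, "claw": 1}
    - {"dx": -0.006, "dy": 0.003, "dz": 0.386, "yaw": 0, "claw": 1}
    - {"dx": -0.006, "dy": 0.003, "dz": 0.386, "yaw": 0, "claw": 1}
    - {"dx": -0.006, "dy": 0.003, "dz": 0.386, "yaw": 0, "claw": 1}
    - {"dx": -0.006, "dy": 0.003, "dz": 0.2, "yaw": 0, "claw": 1}
    - {"dx": -0.006, "dy": 0.003, "dz": 0.05, "yaw": 0, "claw": 1}
    - {"dx": -0.006, "dy": 0.003, "dz": 0.05, "yaw": 0, "claw": 1}
    - {"dx": -0.006, "dy": 0.003, "dz": 0.05, "yaw": 0, "claw": 1}
    - {"dx": -0.006, "dy": 0.003, "dz": 0.05, "yaw": 0, "claw": 1}

```text
time: 7.18
tool_pos: [0.6452, -0.0649, 0.2045]
tool_rot: [-0.001, 0.728, 0.685, -0.001]
contact_force: [-0.9, -0.2, -1.8]
gripper_width: 0.507
grasp_force: 61.2
```

Run:
```python
from h import *
rows((.4425,.075,.10),1.48); rows((.4425,.075,.037),1.48)
```

```text
rows dx dy dz [ 0.2546 -0.4212  0.2101] yaw 0.0199 heading 1.5099
rows dx dy dz [ 0.2545 -0.4209  0.3361] yaw 0.0199 heading 1.5099
```

send_rows:
  increments:
    - {"dx": 0.255, "dy": -0.42, "dz": 0.0, "yaw": 0.02, "claw": 1}
    - {"dx": 0.255, "dy": -0.42, "dz": 0.0, "yaw": 0.02, "claw": 1}
    - {"dx": 0.255, "dy": -0.42, "dz": 0.0, "yaw": 0.02, "claw": 1}
    - {"dx": 0.255, "dy": -0.42, "dz": 0.0, "yaw": 0.02, "claw": 1}
    - {"dx": 0.255, "dy": -0.42, "dz": 0.1, "yaw": 0.02, "claw": 1}
    - {"dx": 0.255, "dy": -0.42, "dz": 0.2, "yaw": 0.02, "claw": 1}
    - {"dx": 0.255, "dy": -0.42, "dz": 0.28, "yaw": 0.02, "claw": 1}
    - {"dx": 0.255, "dy": -0.42, "dz": 0.32, "yaw": 0.02, "claw": 1}
    - {"dx": 0.255, "dy": -0.42, "dz": 0.338, "yaw": 0.02, "claw": 1}
    - {"dx": 0.255, "dy": -0.42, "dz": 0.338, "yaw": 0.02, "claw": 1}
    - {"dx": 0.255, "dy": -0.42, "dz": 0.338, "yaw": 0.02, "claw": 1}
    - {"dx": 0.255, "dy": -0.42, "dz": 0.338, "yaw": 0.02, "claw": -0.6}
    - {"dx": 0.255, "dy": -0.42, "dz": 0.338, "yaw": 0.02, "claw": -0.6}
    - {"dx": 0.255, "dy": -0.42, "dz": 0.338, "yaw": 0.02, "claw": -0.6}
    - {"dx": 0.255, "dy": -0.42, "dz": 0.25, "yaw": 0.02, "claw": -0.6}
    - {"dx": 0.255, "dy": -0.42, "dz": 0.1, "yaw": 0.02, "claw": -0.6}
    - {"dx": 0.255, "dy": -0.42, "dz": 0.0, "yaw": 0.02, "claw": -0.3}
    - {"dx": 0.255, "dy": -0.42, "dz": 0.0, "yaw": 0.02, "claw": 0.3}
    - {"dx": 0.255, "dy": -0.42, "dz": 0.0, "yaw": 0.02, "claw": 0.3}

```text
time: 9.55
tool_pos: [0.4442, 0.0749, 0.2059]
tool_rot: [-0.0, 0.739, 0.674, -0.0]
contact_force: [0.3, -0.8, -0.0]
gripper_width: 0.351
grasp_force: 0.0
```

Run:
```python
from h import *
shot("top","t1")
a=cv2.imread("pics/t1.png")
# carton check: yellow band pixels inside tray window
hs=cv2.cvtColor(a,cv2.COLOR_BGR2HSV)[215:275,205:270]
m=cv2.inRange(hs,(8,80,80),(32,255,255)); ys,xs=np.nonzero(m); print(len(xs))
if len(xs):
    K,E=cam("top"); print(px2w(K,E,(xs.mean()+205,ys.mean()+215),.05))
rows((.4428,.3744,.20),1.505);rows((.4428,.3744,.085),1.505)
```

```text
48
[0.4459 0.0568 0.05  ]
rows dx dy dz [ 0.5964 -0.0558  0.0093] yaw -0.0168 heading 1.4798
rows dx dy dz [ 0.5965 -0.0553  0.2393] yaw -0.0168 heading 1.4798
```

send_rows:
  increments:
    - {"dx": 0.596, "dy": -0.055, "dz": 0.0, "yaw": -0.02, "claw": 0.3}
    - {"dx": 0.596, "dy": -0.055, "dz": 0.0, "yaw": -0.02, "claw": 0.3}
    - {"dx": 0.596, "dy": -0.055, "dz": 0.0, "yaw": -0.02, "claw": 0.3}
    - {"dx": 0.596, "dy": -0.055, "dz": 0.0, "yaw": -0.02, "claw": 0.3}
    - {"dx": 0.596, "dy": -0.055, "dz": 0.0, "yaw": -0.02, "claw": 0.3}
    - {"dx": 0.596, "dy": -0.055, "dz": 0.0, "yaw": -0.02, "claw": 0.3}
    - {"dx": 0.596, "dy": -0.055, "dz": 0.05, "yaw": -0.02, "claw": 0.3}
    - {"dx": 0.596, "dy": -0.055, "dz": 0.12, "yaw": -0.02, "claw": 0.3}
    - {"dx": 0.596, "dy": -0.055, "dz": 0.12, "yaw": -0.02, "claw": 0.3}

```text
time: 10.72
tool_pos: [0.4412, 0.3714, 0.1409]
tool_rot: [-0.001, 0.729, 0.685, -0.005]
contact_force: [-1.1, -0.2, -0.9]
gripper_width: 0.347
grasp_force: 0.0
```

Run:
```python
from h import *
a,(K,E)=shot("wrist","w4"); np.savez("w4.npz",K=K,E=E)
print(w2px(K,E,(.4428,.3744,.110)))
c=cv2.resize(a[100:384,80:432],None,fx=2,fy=2); cv2.imwrite("pics/w4b.png",c)
rows((.4428,.3744,.08),1.51)
```

```text
[260.0308 218.3485]
rows dx dy dz [0.0045 0.0006 0.1272] yaw -0.0007 heading 1.5089
```

View pics/w4b.png

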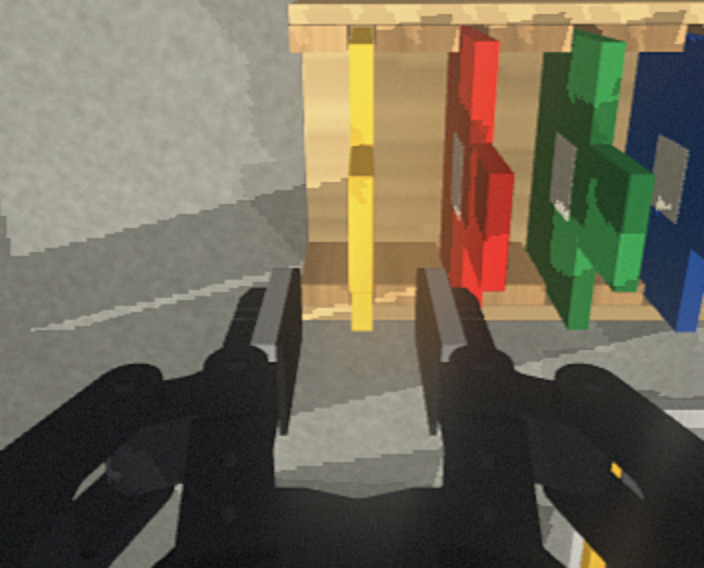

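The yellow tab is at (260.5,216.5) against a predicted (260,218), and the fingers straddle it evenly. I'll grasp and lift.

send_rows:
  increments:
    - {"dx": 0.002, "dy": 0.0, "dz": 0.06, "yaw": 0, "claw": 0.3}
    - {"dx": 0.002, "dy": 0.0, "dz": 0.126, "yaw": 0, "claw": 0.3}
    - {"dx": 0.002, "dy": 0.0, "dz": 0.126, "yaw": 0, "claw": 0.3}
    - {"dx": 0.002, "dy": 0.0, "dz": 0.126, "yaw": 0, "claw": 0.3}
    - {"dx": 0.002, "dy": 0.0, "dz": 0.126, "yaw": 0, "claw": 1}
    - {"dx": 0.002, "dy": 0.0, "dz": 0.126, "yaw": 0, "claw": 1}
    - {"dx": 0.002, "dy": 0.0, "dz": 0.126, "yaw": 0, "claw": 1}
    - {"dx": 0.002, "dy": 0.0, "dz": 0.126, "yaw": 0, "claw": 1}
    - {"dx": 0.002, "dy": 0.0, "dz": 0.126, "yaw": 0, "claw": 1}

```text
time: 11.9
tool_pos: [0.4443, 0.376, 0.0858]
tool_rot: [-0.0, 0.728, 0.685, 0.001]
contact_force: [-3.5, -1.1, 6.3]
gripper_width: 0.079
grasp_force: 59.6
```

Run:
```python
from h import *
s=manip.state();print(s['tool_pos'],s['gripper_width'])
rows((.637,.1056,.22),-0.056)
```

```text
[0.4443 0.376  0.0858] 0.07870598988725279
rows dx dy dz [-0.5159  0.4175 -0.2692] yaw 1.044 heading 1.51
```

send_rows:
  increments:
    - {"dx": 0.0, "dy": 0.0, "dz": -0.1, "yaw": 0, "claw": 1}
    - {"dx": 0.0, "dy": 0.0, "dz": -0.2, "yaw": 0, "claw": 1}
    - {"dx": 0.0, "dy": 0.0, "dz": -0.27, "yaw": 0, "claw": 1}
    - {"dx": -0.1, "dy": 0.08, "dz": -0.27, "yaw": 0, "claw": 1}
    - {"dx": -0.516, "dy": 0.418, "dz": -0.27, "yaw": -1, "claw": 1}
    - {"dx": -0.516, "dy": 0.418, "dz": -0.27, "yaw": -1, "claw": 1}
    - {"dx": -0.516, "dy": 0.418, "dz": -0.27, "yaw": -1, "claw": 1}
    - {"dx": -0.516, "dy": 0.418, "dz": -0.27, "yaw": -1, "claw": 1}
    - {"dx": -0.516, "dy": 0.418, "dz": -0.27, "yaw": -1, "claw": 1}
    - {"dx": -0.516, "dy": 0.418, "dz": -0.27, "yaw": -1, "claw": 1}
    - {"dx": -0.516, "dy": 0.418, "dz": -0.27, "yaw": -1, "claw": 1}
    - {"dx": -0.516, "dy": 0.418, "dz": -0.27, "yaw": -1, "claw": 1}
    - {"dx": -0.516, "dy": 0.418, "dz": -0.27, "yaw": -1, "claw": 1}
    - {"dx": -0.516, "dy": 0.418, "dz": -0.27, "yaw": -1, "claw": 1}
    - {"dx": -0.516, "dy": 0.418, "dz": -0.27, "yaw": -1, "claw": 1}
    - {"dx": -0.516, "dy": 0.418, "dz": -0.27, "yaw": -1, "claw": 1}

```text
time: 13.9
tool_pos: [0.637, 0.1049, 0.2183]
tool_rot: [-0.0, 0.066, 0.998, -0.0]
contact_force: [0.7, -0.2, -0.5]
gripper_width: 0.084
grasp_force: 59.1
```

Run:
```python
from h import *
s=manip.state();print(s['tool_pos'],s['gripper_width'])
rows((.637,.1056,.18),3.085)
```

```text
[0.637  0.1049 0.2183] 0.08410082391037266
rows dx dy dz [0.0001 0.0014 0.0766] yaw -0.0506 heading 3.0091
```

send_rows:
  increments:
    - {"dx": 0.0, "dy": 0.001, "dz": 0.09, "yaw": -0.05, "claw": 1}
    - {"dx": 0.0, "dy": 0.001, "dz": 0.1, "yaw": -0.05, "claw": 1}
    - {"dx": 0.0, "dy": 0.001, "dz": 0.1, "yaw": -0.05, "claw": 1}
    - {"dx": 0.0, "dy": 0.001, "dz": 0.1, "yaw": -0.05, "claw": 1}

```text
time: 14.4
tool_pos: [0.6382, 0.1054, 0.1704]
tool_rot: [0.002, 0.029, 1.0, 0.0]
contact_force: [-0.1, 1.0, -1.1]
gripper_width: 0.078
grasp_force: 59.1
```

Run:
```python
from h import *
print(tool())
a,(K,E)=shot("wrist","w5"); np.savez("w5.npz",K=K,E=E)
cv2.imwrite("pics/w5b.png",cv2.resize(a[90:350,80:430],None,fx=2.25,fy=2.25,interpolation=cv2.INTER_CUBIC))
```

```text
[[-0.9983  0.0574  0.0031  0.6382]
 [ 0.0574  0.9983  0.0001  0.1054]
 [-0.0031  0.0003 -1.      0.1704]
 [ 0.      0.      0.      1.    ]]
```

View pics/w5b.png

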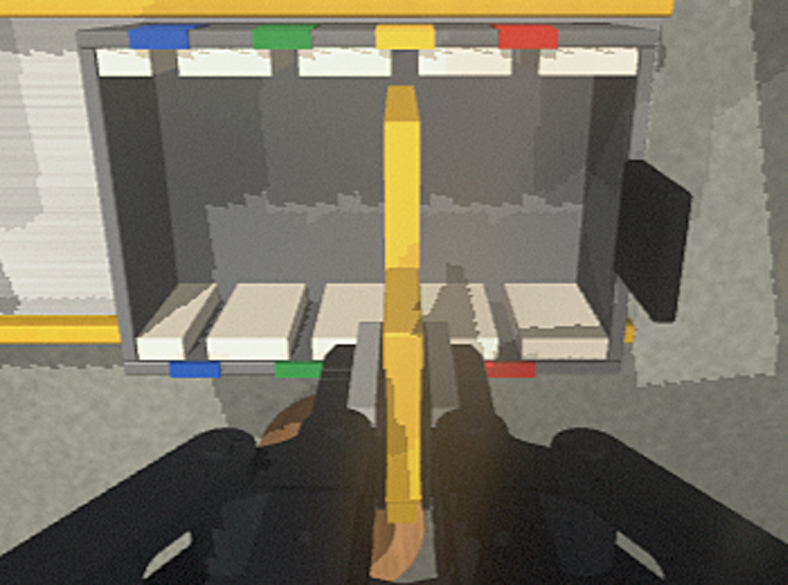

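The held panel's far end is at x=402, and the yellow slot gap centre at 405, so it needs about 1 mm in tool +y. I'll insert it.

send_rows:
  increments:
    - {"dx": 0.002, "dy": 0.002, "dz": 0.0, "yaw": 0, "claw": 1}
    - {"dx": 0.002, "dy": 0.002, "dz": 0.02, "yaw": 0, "claw": 1}
    - {"dx": 0.002, "dy": 0.002, "dz": 0.04, "yaw": 0, "claw": 1}
    - {"dx": 0.002, "dy": 0.002, "dz": 0.06, "yaw": 0, "claw": 1}
    - {"dx": 0.002, "dy": 0.002, "dz": 0.08, "yaw": 0, "claw": 1}
    - {"dx": 0.002, "dy": 0.002, "dz": 0.08, "yaw": 0, "claw": 1}

```text
time: 15.2
tool_pos: [0.6352, 0.1064, 0.1265]
tool_rot: [-0.001, 0.028, 1.0, -0.0]
contact_force: [-0.0, -0.4, -1.0]
gripper_width: 0.08
grasp_force: 59.1
```

send_rows:
  increments:
    - {"dx": -0.002, "dy": 0.0, "dz": 0.02, "yaw": 0, "claw": 1}
    - {"dx": -0.002, "dy": 0.0, "dz": 0.04, "yaw": 0, "claw": 1}
    - {"dx": -0.002, "dy": 0.0, "dz": 0.06, "yaw": 0, "claw": 1}
    - {"dx": -0.002, "dy": 0.0, "dz": 0.07, "yaw": 0, "claw": 1}
    - {"dx": -0.002, "dy": 0.0, "dz": 0.07, "yaw": 0, "claw": 1}
    - {"dx": -0.002, "dy": 0.0, "dz": 0.07, "yaw": 0, "claw": 1}

```text
time: 15.95
tool_pos: [0.6372, 0.1064, 0.0933]
tool_rot: [0.0, 0.028, 1.0, -0.0]
contact_force: [0.5, -0.4, -0.2]
gripper_width: 0.084
grasp_force: 59.1
```

send_rows:
  increments:
    - {"dx": 0.0, "dy": 0.0, "dz": 0.004, "yaw": 0, "claw": 1}
    - {"dx": 0.0, "dy": 0.0, "dz": 0.004, "yaw": 0, "claw": 1}
    - {"dx": 0.0, "dy": 0.0, "dz": 0.002, "yaw": 0, "claw": 0.3}
    - {"dx": 0.0, "dy": 0.0, "dz": 0.002, "yaw": 0, "claw": 0.3}
    - {"dx": 0.0, "dy": 0.0, "dz": 0.002, "yaw": 0, "claw": 0.3}
    - {"dx": 0.0, "dy": 0.0, "dz": -0.08, "yaw": 0, "claw": 0.3}
    - {"dx": 0.0, "dy": 0.0, "dz": -0.2, "yaw": 0, "claw": 0.3}
    - {"dx": 0.0, "dy": 0.0, "dz": -0.22, "yaw": 0, "claw": 0.3}
    - {"dx": 0.0, "dy": 0.0, "dz": -0.22, "yaw": 0, "claw": 0.3}

```text
time: 17.08
tool_pos: [0.6377, 0.1064, 0.2044]
tool_rot: [0.001, 0.028, 1.0, 0.0]
contact_force: [0.1, -0.5, -0.7]
gripper_width: 0.345
grasp_force: 0.0
```

Run:
```python
from h import *
a,(K,E)=shot("wrist","w6"); np.savez("w6.npz",K=K,E=E)
cv2.imwrite("pics/w6b.png",cv2.resize(a[90:350,80:430],None,fx=2.25,fy=2.25,interpolation=cv2.INTER_CUBIC))
for n,z in (("tab top",.117),("if 5mm high",.122)): print(n,w2px(K,E,(.637,.1064,z)))
rows((.4853,.3742,.20),1.51)
```

```text
tab top [259.0778 191.5687]
if 5mm high [259.0817 193.6489]
rows dx dy dz [0.3326 0.5176 0.005 ] yaw -1.0445 heading 3.0848
```

View pics/w6b.png

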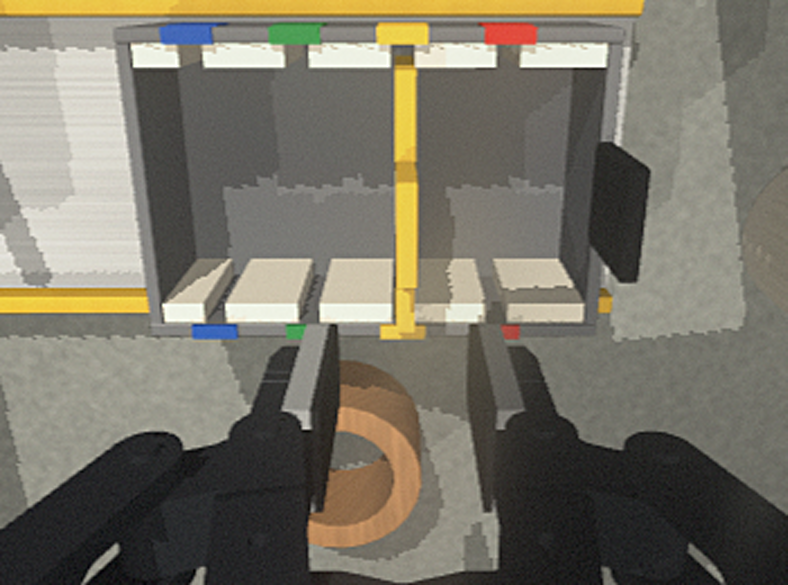

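The yellow divider is fully down in its slot, with its tab at (405,235) in line with the yellow marks. Next is red.

send_rows:
  increments:
    - {"dx": 0.333, "dy": 0.518, "dz": 0, "yaw": 1, "claw": 0.3}
    - {"dx": 0.333, "dy": 0.518, "dz": 0, "yaw": 1, "claw": 0.3}
    - {"dx": 0.333, "dy": 0.518, "dz": 0, "yaw": 1, "claw": 0.3}
    - {"dx": 0.333, "dy": 0.518, "dz": 0, "yaw": 1, "claw": 0.3}
    - {"dx": 0.333, "dy": 0.518, "dz": 0, "yaw": 1, "claw": 0.3}
    - {"dx": 0.333, "dy": 0.518, "dz": 0, "yaw": 1, "claw": 0.3}
    - {"dx": 0.333, "dy": 0.518, "dz": 0, "yaw": 1, "claw": 0.3}
    - {"dx": 0.333, "dy": 0.518, "dz": 0, "yaw": 1, "claw": 0.3}
    - {"dx": 0.333, "dy": 0.518, "dz": 0, "yaw": 1, "claw": 0.3}
    - {"dx": 0.333, "dy": 0.518, "dz": 0, "yaw": 1, "claw": 0.3}
    - {"dx": 0.333, "dy": 0.518, "dz": 0, "yaw": 1, "claw": 0.3}

```text
time: 18.5
tool_pos: [0.4854, 0.3742, 0.2027]
tool_rot: [-0.0, 0.702, 0.712, -0.0]
contact_force: [0.5, 0.5, 0.0]
gripper_width: 0.35
grasp_force: 0.0
```

Run:
```python
from h import *
rows((.4857,.3745,.0855),1.51)
```

```text
rows dx dy dz [0.0007 0.0008 0.2343] yaw 0.0507 heading 1.586
```

send_rows:
  increments:
    - {"dx": 0.001, "dy": 0.001, "dz": 0.0, "yaw": 0.05, "claw": 0.3}
    - {"dx": 0.001, "dy": 0.001, "dz": 0.08, "yaw": 0.05, "claw": 0.3}
    - {"dx": 0.001, "dy": 0.001, "dz": 0.17, "yaw": 0.05, "claw": 0.3}
    - {"dx": 0.001, "dy": 0.001, "dz": 0.234, "yaw": 0.05, "claw": 0.3}
    - {"dx": 0.001, "dy": 0.001, "dz": 0.234, "yaw": 0.05, "claw": 0.3}
    - {"dx": 0.001, "dy": 0.001, "dz": 0.234, "yaw": 0.05, "claw": 0.3}
    - {"dx": 0.001, "dy": 0.001, "dz": 0.234, "yaw": 0.05, "claw": 1}
    - {"dx": 0.001, "dy": 0.001, "dz": 0.234, "yaw": 0.05, "claw": 1}
    - {"dx": 0.001, "dy": 0.001, "dz": 0.234, "yaw": 0.05, "claw": 1}
    - {"dx": 0.001, "dy": 0.001, "dz": 0.234, "yaw": 0.05, "claw": 1}
    - {"dx": 0.001, "dy": 0.001, "dz": 0.234, "yaw": 0.05, "claw": 1}

```text
time: 19.88
tool_pos: [0.4865, 0.3758, 0.0889]
tool_rot: [-0.0, 0.728, 0.685, 0.001]
contact_force: [-3.1, -0.7, 6.1]
gripper_width: 0.073
grasp_force: 60.0
```

Run:
```python
from h import *
s=manip.state();print(s['tool_pos'],s['contact_force'])
rows((.6395,.1483,.22),3.085)
```

```text
[0.4865 0.3758 0.0889] [-3.1008 -0.6924  6.0584]
rows dx dy dz [-0.4351  0.3334 -0.2627] yaw 1.0445 heading 1.5101
```

send_rows:
  increments:
    - {"dx": 0.0, "dy": 0.0, "dz": -0.1, "yaw": 0, "claw": 1}
    - {"dx": 0.0, "dy": 0.0, "dz": -0.2, "yaw": 0, "claw": 1}
    - {"dx": 0.0, "dy": 0.0, "dz": -0.26, "yaw": 0, "claw": 1}
    - {"dx": -0.1, "dy": 0.06, "dz": -0.26, "yaw": 0, "claw": 1}
    - {"dx": -0.436, "dy": 0.333, "dz": -0.26, "yaw": -1, "claw": 1}
    - {"dx": -0.436, "dy": 0.333, "dz": -0.26, "yaw": -1, "claw": 1}
    - {"dx": -0.436, "dy": 0.333, "dz": -0.26, "yaw": -1, "claw": 1}
    - {"dx": -0.436, "dy": 0.333, "dz": -0.26, "yaw": -1, "claw": 1}
    - {"dx": -0.436, "dy": 0.333, "dz": -0.26, "yaw": -1, "claw": 1}
    - {"dx": -0.436, "dy": 0.333, "dz": -0.26, "yaw": -1, "claw": 1}
    - {"dx": -0.436, "dy": 0.333, "dz": -0.26, "yaw": -1, "claw": 1}
    - {"dx": -0.436, "dy": 0.333, "dz": -0.26, "yaw": -1, "claw": 1}
    - {"dx": -0.436, "dy": 0.333, "dz": -0.26, "yaw": -1, "claw": 1}
    - {"dx": -0.436, "dy": 0.333, "dz": -0.26, "yaw": -1, "claw": 1}
    - {"dx": -0.436, "dy": 0.333, "dz": -0.26, "yaw": -1, "claw": 1}

```text
time: 21.75
tool_pos: [0.639, 0.1472, 0.2165]
tool_rot: [0.0, 0.067, 0.998, 0.0]
contact_force: [0.6, -0.7, -1.1]
gripper_width: 0.079
grasp_force: 59.0
```

Run:
```python
from h import *
rows((.6395,.1483,.173),3.085); rows((.6395,.1483,.096),3.085)
```

```text
rows dx dy dz [-0.0006  0.0023  0.087 ] yaw -0.0511 heading 3.0084
rows dx dy dz [-0.0006  0.0023  0.241 ] yaw -0.0511 heading 3.0084
```

Lower to just above the rim, check alignment numerically, then insert.

send_rows:
  increments:
    - {"dx": 0.0, "dy": 0.002, "dz": 0.06, "yaw": -0.05, "claw": 1}
    - {"dx": 0.0, "dy": 0.002, "dz": 0.085, "yaw": -0.05, "claw": 1}
    - {"dx": 0.0, "dy": 0.002, "dz": 0.085, "yaw": -0.05, "claw": 1}
    - {"dx": 0.0, "dy": 0.002, "dz": 0.085, "yaw": -0.05, "claw": 1}
    - {"dx": 0.0, "dy": 0.002, "dz": 0.085, "yaw": -0.05, "claw": 1}

```text
time: 22.38
tool_pos: [0.6398, 0.1482, 0.1752]
tool_rot: [0.001, 0.029, 1.0, 0.0]
contact_force: [0.6, 0.5, -0.8]
gripper_width: 0.079
grasp_force: 59.0
```

```bash
cat > al.py <<'E'
# white comb gap vs held panel end, in the wrist picture, on the far (upper) comb
from h import *
import sys
a,(K,E)=shot("wrist",sys.argv[1])
T=tool();print(T[:3,3])
hs=cv2.cvtColor(a,cv2.COLOR_BGR2HSV)
row=int(sys.argv[2]) if len(sys.argv)>2 else None
w=cv2.inRange(hs,(0,0,190),(180,60,255))
r=np.array([(w[v,200:320]>0).sum() for v in range(95,140)]); print("white rows",r)
v=95+int(np.argmax(r)); x=(w[v]>0).astype(int); e=np.flatnonzero(np.diff(x)); print(v,e[(e>150)&(e<380)])
E
python3 al.py w7
python3 - <<'E'
import cv2,numpy as np
a=cv2.imread("pics/w7.png");hs=cv2.cvtColor(a,cv2.COLOR_BGR2HSV)
m=cv2.inRange(hs,(0,150,60),(6,255,255))|cv2.inRange(hs,(174,150,60),(180,255,255))
for v in range(98,240,8):
    x=np.flatnonzero(m[v,220:300]); print(v,(x.min()+220,x.max()+220) if len(x) else None,end=' ')
E
```

```text
[0.6398 0.1482 0.1751]
white rows [ 0  0  0  0  0  0  0  0  0  0  0  0  0  0  0  0  0 64 83 85 87 87 88 89
 89 89 89 89 89  5  5  5  5  5  5  5  5  5  5  5  5  6  5  5  6]
118 [159 200 212 252 264 307 314 326]
98 None 106 (np.int64(246), np.int64(271)) 114 None 122 None 130 (np.int64(252), np.int64(263)) 138 (np.int64(252), np.int64(264)) 146 (np.int64(251), np.int64(265)) 154 (np.int64(251), np.int64(265)) 162 (np.int64(251), np.int64(265)) 170 (np.int64(251), np.int64(265)) 178 (np.int64(251), np.int64(265)) 186 (np.int64(252), np.int64(265)) 194 (np.int64(252), np.int64(265)) 202 (np.int64(252), np.int64(265)) 210 (np.int64(252), np.int64(265)) 218 (np.int64(252), np.int64(265)) 226 (np.int64(252), np.int64(266)) 234 (np.int64(251), np.int64(255))
```

Gap centre 258.5 and panel centre 258, so it's aligned. Insert.

send_rows:
  increments:
    - {"dx": 0.0, "dy": 0.0, "dz": 0.03, "yaw": 0, "claw": 1}
    - {"dx": 0.0, "dy": 0.0, "dz": 0.06, "yaw": 0, "claw": 1}
    - {"dx": 0.0, "dy": 0.0, "dz": 0.09, "yaw": 0, "claw": 1}
    - {"dx": 0.0, "dy": 0.0, "dz": 0.12, "yaw": 0, "claw": 1}
    - {"dx": 0.0, "dy": 0.0, "dz": 0.14, "yaw": 0, "claw": 1}
    - {"dx": 0.0, "dy": 0.0, "dz": 0.158, "yaw": 0, "claw": 1}
    - {"dx": 0.0, "dy": 0.0, "dz": 0.162, "yaw": 0, "claw": 1}
    - {"dx": 0.0, "dy": 0.0, "dz": 0.162, "yaw": 0, "claw": 1}
    - {"dx": 0.0, "dy": 0.0, "dz": 0.162, "yaw": 0, "claw": 1}

```text
time: 23.55
tool_pos: [0.6394, 0.1484, 0.096]
tool_rot: [-0.0, 0.028, 1.0, -0.0]
contact_force: [-7.5, -0.0, 11.3]
gripper_width: 0.077
grasp_force: 60.9
```

send_rows:
  increments:
    - {"dx": 0.0, "dy": 0.0, "dz": 0.0, "yaw": 0, "claw": 0.3}
    - {"dx": 0.0, "dy": 0.0, "dz": 0.0, "yaw": 0, "claw": 0.3}
    - {"dx": 0.0, "dy": 0.0, "dz": 0.0, "yaw": 0, "claw": 0.3}
    - {"dx": 0.0, "dy": 0.0, "dz": -0.08, "yaw": 0, "claw": 0.3}
    - {"dx": 0.0, "dy": 0.0, "dz": -0.2, "yaw": 0, "claw": 0.3}
    - {"dx": 0.0, "dy": 0.0, "dz": -0.22, "yaw": 0, "claw": 0.3}
    - {"dx": 0.0, "dy": 0.0, "dz": -0.22, "yaw": 0, "claw": 0.3}

```text
time: 24.42
tool_pos: [0.6397, 0.1482, 0.2038]
tool_rot: [0.001, 0.028, 1.0, 0.0]
contact_force: [0.1, 0.2, -0.5]
gripper_width: 0.353
grasp_force: 0.0
```

Run:
```python
from h import *
shot("wrist","w8"); rows((.5275,.372,.20),1.51)
```

```text
rows dx dy dz [0.2474 0.4344 0.0037] yaw -1.0445 heading 3.0848
```

send_rows:
  increments:
    - {"dx": 0.247, "dy": 0.434, "dz": 0, "yaw": 1, "claw": 0.3}
    - {"dx": 0.247, "dy": 0.434, "dz": 0, "yaw": 1, "claw": 0.3}
    - {"dx": 0.247, "dy": 0.434, "dz": 0, "yaw": 1, "claw": 0.3}
    - {"dx": 0.247, "dy": 0.434, "dz": 0, "yaw": 1, "claw": 0.3}
    - {"dx": 0.247, "dy": 0.434, "dz": 0, "yaw": 1, "claw": 0.3}
    - {"dx": 0.247, "dy": 0.434, "dz": 0, "yaw": 1, "claw": 0.3}
    - {"dx": 0.247, "dy": 0.434, "dz": 0, "yaw": 1, "claw": 0.3}
    - {"dx": 0.247, "dy": 0.434, "dz": 0, "yaw": 1, "claw": 0.3}
    - {"dx": 0.247, "dy": 0.434, "dz": 0, "yaw": 1, "claw": 0.3}
    - {"dx": 0.247, "dy": 0.434, "dz": 0, "yaw": 1, "claw": 0.3}
    - {"dx": 0.247, "dy": 0.434, "dz": 0, "yaw": 1, "claw": 0.3}

```text
time: 25.85
tool_pos: [0.5279, 0.3717, 0.2021]
tool_rot: [-0.0, 0.702, 0.713, -0.0]
contact_force: [-0.2, 0.2, -0.6]
gripper_width: 0.348
grasp_force: 0.0
```

Run:
```python
from h import *
rows((.5275,.372,.0855),1.51)
```

```text
rows dx dy dz [ 0.0008 -0.0006  0.2333] yaw 0.0508 heading 1.5862
```

send_rows:
  increments:
    - {"dx": 0.001, "dy": 0.0, "dz": 0.0, "yaw": 0.05, "claw": 0.3}
    - {"dx": 0.001, "dy": 0.0, "dz": 0.08, "yaw": 0.05, "claw": 0.3}
    - {"dx": 0.001, "dy": 0.0, "dz": 0.17, "yaw": 0.05, "claw": 0.3}
    - {"dx": 0.001, "dy": 0.0, "dz": 0.234, "yaw": 0.05, "claw": 0.3}
    - {"dx": 0.001, "dy": 0.0, "dz": 0.234, "yaw": 0.05, "claw": 0.3}
    - {"dx": 0.001, "dy": 0.0, "dz": 0.234, "yaw": 0.05, "claw": 0.3}
    - {"dx": 0.001, "dy": 0.0, "dz": 0.234, "yaw": 0.05, "claw": 1}
    - {"dx": 0.001, "dy": 0.0, "dz": 0.234, "yaw": 0.05, "claw": 1}
    - {"dx": 0.001, "dy": 0.0, "dz": 0.234, "yaw": 0.05, "claw": 1}
    - {"dx": 0.001, "dy": 0.0, "dz": 0.234, "yaw": 0.05, "claw": 1}
    - {"dx": 0.001, "dy": 0.0, "dz": 0.234, "yaw": 0.05, "claw": 1}

```text
time: 27.22
tool_pos: [0.5284, 0.3732, 0.0886]
tool_rot: [-0.0, 0.728, 0.685, 0.001]
contact_force: [-2.8, -0.8, 5.7]
gripper_width: 0.079
grasp_force: 59.4
```

Run:
```python
from h import *
s=manip.state();print(s['tool_pos'],s['contact_force'])
rows((.6352,.0646,.22),3.085)
```

```text
[0.5284 0.3732 0.0886] [-2.8412 -0.8208  5.7118]
rows dx dy dz [-0.6026  0.2507 -0.2638] yaw 1.0445 heading 1.5102
```

send_rows:
  increments:
    - {"dx": 0.0, "dy": 0.0, "dz": -0.1, "yaw": 0, "claw": 1}
    - {"dx": 0.0, "dy": 0.0, "dz": -0.2, "yaw": 0, "claw": 1}
    - {"dx": 0.0, "dy": 0.0, "dz": -0.27, "yaw": 0, "claw": 1}
    - {"dx": -0.12, "dy": 0.0, "dz": -0.27, "yaw": 0, "claw": 1}
    - {"dx": -0.602, "dy": 0.251, "dz": -0.27, "yaw": -1, "claw": 1}
    - {"dx": -0.602, "dy": 0.251, "dz": -0.27, "yaw": -1, "claw": 1}
    - {"dx": -0.602, "dy": 0.251, "dz": -0.27, "yaw": -1, "claw": 1}
    - {"dx": -0.602, "dy": 0.251, "dz": -0.27, "yaw": -1, "claw": 1}
    - {"dx": -0.602, "dy": 0.251, "dz": -0.27, "yaw": -1, "claw": 1}
    - {"dx": -0.602, "dy": 0.251, "dz": -0.27, "yaw": -1, "claw": 1}
    - {"dx": -0.602, "dy": 0.251, "dz": -0.27, "yaw": -1, "claw": 1}
    - {"dx": -0.602, "dy": 0.251, "dz": -0.27, "yaw": -1, "claw": 1}
    - {"dx": -0.602, "dy": 0.251, "dz": -0.27, "yaw": -1, "claw": 1}
    - {"dx": -0.602, "dy": 0.251, "dz": -0.27, "yaw": -1, "claw": 1}
    - {"dx": -0.602, "dy": 0.251, "dz": -0.27, "yaw": -1, "claw": 1}

```text
time: 29.1
tool_pos: [0.6351, 0.0643, 0.221]
tool_rot: [0.0, 0.067, 0.998, -0.0]
contact_force: [0.1, 0.4, -0.5]
gripper_width: 0.085
grasp_force: 59.1
```

Run:
```python
from h import *
rows((.6352,.0646,.173),3.085)
```

```text
rows dx dy dz [-0.0002  0.0006  0.0961] yaw -0.051 heading 3.0085
```

send_rows:
  increments:
    - {"dx": 0.0, "dy": 0.001, "dz": 0.06, "yaw": -0.05, "claw": 1}
    - {"dx": 0.0, "dy": 0.001, "dz": 0.09, "yaw": -0.05, "claw": 1}
    - {"dx": 0.0, "dy": 0.001, "dz": 0.09, "yaw": -0.05, "claw": 1}
    - {"dx": 0.0, "dy": 0.001, "dz": 0.09, "yaw": -0.05, "claw": 1}
    - {"dx": 0.0, "dy": 0.001, "dz": 0.09, "yaw": -0.05, "claw": 1}

```text
time: 29.72
tool_pos: [0.6359, 0.0647, 0.1773]
tool_rot: [0.001, 0.029, 1.0, 0.0]
contact_force: [-0.2, 0.1, 0.0]
gripper_width: 0.082
grasp_force: 59.1
```

```bash
python3 al.py w9
python3 - <<'E'
import cv2,numpy as np
a=cv2.imread("pics/w9.png");hs=cv2.cvtColor(a,cv2.COLOR_BGR2HSV)
m=cv2.inRange(hs,(45,110,30),(80,255,255))
for v in range(98,240,8):
    x=np.flatnonzero(m[v,220:300]); print(v,(x.min()+220,x.max()+220) if len(x) else None,end=' ')
E
```

```text
[0.6358 0.0647 0.1771]
white rows [ 0  0  0  0  0  0  0  0  0  0  0  0  0  0  0  0 68 73 75 76 82 85 83 82
 84 83 84 78  0  0  0  0  0  0  0  0  0  0  0  0  0  0  0  0  0]
116 [168 177 200 211 252 264 304 316 356 368]
98 None 106 (np.int64(246), np.int64(270)) 114 None 122 None 130 (np.int64(253), np.int64(262)) 138 (np.int64(252), np.int64(264)) 146 (np.int64(251), np.int64(265)) 154 (np.int64(251), np.int64(265)) 162 (np.int64(251), np.int64(265)) 170 (np.int64(251), np.int64(265)) 178 (np.int64(251), np.int64(265)) 186 (np.int64(251), np.int64(265)) 194 (np.int64(252), np.int64(265)) 202 (np.int64(252), np.int64(265)) 210 (np.int64(252), np.int64(260)) 218 (np.int64(252), np.int64(257)) 226 (np.int64(252), np.int64(254)) 234 (np.int64(252), np.int64(255))
```

send_rows:
  increments:
    - {"dx": 0.0, "dy": 0.0, "dz": 0.03, "yaw": 0, "claw": 1}
    - {"dx": 0.0, "dy": 0.0, "dz": 0.06, "yaw": 0, "claw": 1}
    - {"dx": 0.0, "dy": 0.0, "dz": 0.09, "yaw": 0, "claw": 1}
    - {"dx": 0.0, "dy": 0.0, "dz": 0.12, "yaw": 0, "claw": 1}
    - {"dx": 0.0, "dy": 0.0, "dz": 0.14, "yaw": 0, "claw": 1}
    - {"dx": 0.0, "dy": 0.0, "dz": 0.16, "yaw": 0, "claw": 1}
    - {"dx": 0.0, "dy": 0.0, "dz": 0.166, "yaw": 0, "claw": 1}
    - {"dx": 0.0, "dy": 0.0, "dz": 0.166, "yaw": 0, "claw": 1}
    - {"dx": 0.0, "dy": 0.0, "dz": 0.166, "yaw": 0, "claw": 1}

```text
time: 30.9
tool_pos: [0.6356, 0.0643, 0.0954]
tool_rot: [0.0, 0.028, 1.0, -0.001]
contact_force: [-5.0, -1.2, 9.0]
gripper_width: 0.079
grasp_force: 60.9
```

send_rows:
  increments:
    - {"dx": 0.0, "dy": 0.0, "dz": 0.0, "yaw": 0, "claw": 0.3}
    - {"dx": 0.0, "dy": 0.0, "dz": 0.0, "yaw": 0, "claw": 0.3}
    - {"dx": 0.0, "dy": 0.0, "dz": 0.0, "yaw": 0, "claw": 0.3}
    - {"dx": 0.0, "dy": 0.0, "dz": -0.08, "yaw": 0, "claw": 0.3}
    - {"dx": 0.0, "dy": 0.0, "dz": -0.2, "yaw": 0, "claw": 0.3}
    - {"dx": 0.0, "dy": 0.0, "dz": -0.22, "yaw": 0, "claw": 0.3}
    - {"dx": 0.0, "dy": 0.0, "dz": -0.22, "yaw": 0, "claw": 0.3}

```text
time: 31.78
tool_pos: [0.6357, 0.0648, 0.2038]
tool_rot: [0.001, 0.028, 1.0, 0.0]
contact_force: [-1.2, 0.2, -0.6]
gripper_width: 0.348
grasp_force: 0.0
```

Run:
```python
from h import *
shot("wrist","w10"); rows((.570,.3685,.20),1.51)
```

```text
rows dx dy dz [0.1636 0.5992 0.0038] yaw -1.0445 heading 3.0848
```

send_rows:
  increments:
    - {"dx": 0.164, "dy": 0.599, "dz": 0, "yaw": 1, "claw": 0.3}
    - {"dx": 0.164, "dy": 0.599, "dz": 0, "yaw": 1, "claw": 0.3}
    - {"dx": 0.164, "dy": 0.599, "dz": 0, "yaw": 1, "claw": 0.3}
    - {"dx": 0.164, "dy": 0.599, "dz": 0, "yaw": 1, "claw": 0.3}
    - {"dx": 0.164, "dy": 0.599, "dz": 0, "yaw": 1, "claw": 0.3}
    - {"dx": 0.164, "dy": 0.599, "dz": 0, "yaw": 1, "claw": 0.3}
    - {"dx": 0.164, "dy": 0.599, "dz": 0, "yaw": 1, "claw": 0.3}
    - {"dx": 0.164, "dy": 0.599, "dz": 0, "yaw": 1, "claw": 0.3}
    - {"dx": 0.164, "dy": 0.599, "dz": 0, "yaw": 1, "claw": 0.3}
    - {"dx": 0.164, "dy": 0.599, "dz": 0, "yaw": 1, "claw": 0.3}
    - {"dx": 0.164, "dy": 0.599, "dz": 0, "yaw": 1, "claw": 0.3}

```text
time: 33.2
tool_pos: [0.5701, 0.3682, 0.2022]
tool_rot: [-0.0, 0.702, 0.712, -0.0]
contact_force: [0.2, 0.4, -0.6]
gripper_width: 0.35
grasp_force: 0.0
```

Run:
```python
from h import *
rows((.570,.3685,.0855),1.51)
```

```text
rows dx dy dz [0.0007 0.0001 0.2333] yaw 0.0507 heading 1.5861
```

send_rows:
  increments:
    - {"dx": 0.001, "dy": 0.0, "dz": 0.0, "yaw": 0.05, "claw": 0.3}
    - {"dx": 0.001, "dy": 0.0, "dz": 0.08, "yaw": 0.05, "claw": 0.3}
    - {"dx": 0.001, "dy": 0.0, "dz": 0.17, "yaw": 0.05, "claw": 0.3}
    - {"dx": 0.001, "dy": 0.0, "dz": 0.234, "yaw": 0.05, "claw": 0.3}
    - {"dx": 0.001, "dy": 0.0, "dz": 0.234, "yaw": 0.05, "claw": 0.3}
    - {"dx": 0.001, "dy": 0.0, "dz": 0.234, "yaw": 0.05, "claw": 0.3}
    - {"dx": 0.001, "dy": 0.0, "dz": 0.234, "yaw": 0.05, "claw": 1}
    - {"dx": 0.001, "dy": 0.0, "dz": 0.234, "yaw": 0.05, "claw": 1}
    - {"dx": 0.001, "dy": 0.0, "dz": 0.234, "yaw": 0.05, "claw": 1}
    - {"dx": 0.001, "dy": 0.0, "dz": 0.234, "yaw": 0.05, "claw": 1}
    - {"dx": 0.001, "dy": 0.0, "dz": 0.234, "yaw": 0.05, "claw": 1}

```text
time: 34.58
tool_pos: [0.5704, 0.3697, 0.0887]
tool_rot: [-0.0, 0.728, 0.685, 0.001]
contact_force: [-3.7, -0.6, 5.7]
gripper_width: 0.077
grasp_force: 59.6
```

Run:
```python
from h import *
s=manip.state();print(s['tool_pos'],s['contact_force'])
rows((.6332,.0227,.22),3.085)
```

```text
[0.5704 0.3697 0.0887] [-3.6815 -0.6447  5.6875]
rows dx dy dz [-0.6848  0.1675 -0.2636] yaw 1.0445 heading 1.5102
```

send_rows:
  increments:
    - {"dx": 0.0, "dy": 0.0, "dz": -0.1, "yaw": 0, "claw": 1}
    - {"dx": 0.0, "dy": 0.0, "dz": -0.2, "yaw": 0, "claw": 1}
    - {"dx": 0.0, "dy": 0.0, "dz": -0.27, "yaw": 0, "claw": 1}
    - {"dx": -0.12, "dy": 0.0, "dz": -0.27, "yaw": 0, "claw": 1}
    - {"dx": -0.24, "dy": 0.0, "dz": -0.27, "yaw": 0, "claw": 1}
    - {"dx": -0.685, "dy": 0.168, "dz": -0.27, "yaw": -1, "claw": 1}
    - {"dx": -0.685, "dy": 0.168, "dz": -0.27, "yaw": -1, "claw": 1}
    - {"dx": -0.685, "dy": 0.168, "dz": -0.27, "yaw": -1, "claw": 1}
    - {"dx": -0.685, "dy": 0.168, "dz": -0.27, "yaw": -1, "claw": 1}
    - {"dx": -0.685, "dy": 0.168, "dz": -0.27, "yaw": -1, "claw": 1}
    - {"dx": -0.685, "dy": 0.168, "dz": -0.27, "yaw": -1, "claw": 1}
    - {"dx": -0.685, "dy": 0.168, "dz": -0.27, "yaw": -1, "claw": 1}
    - {"dx": -0.685, "dy": 0.168, "dz": -0.27, "yaw": -1, "claw": 1}
    - {"dx": -0.685, "dy": 0.168, "dz": -0.27, "yaw": -1, "claw": 1}
    - {"dx": -0.685, "dy": 0.168, "dz": -0.27, "yaw": -1, "claw": 1}
    - {"dx": -0.685, "dy": 0.168, "dz": -0.27, "yaw": -1, "claw": 1}

```text
time: 36.58
tool_pos: [0.6332, 0.0219, 0.221]
tool_rot: [0.0, 0.067, 0.998, -0.0]
contact_force: [0.1, -1.3, -1.4]
gripper_width: 0.077
grasp_force: 59.1
```

send_rows:
  increments:
    - {"dx": 0.0, "dy": 0.001, "dz": 0.06, "yaw": -0.05, "claw": 1}
    - {"dx": 0.0, "dy": 0.001, "dz": 0.09, "yaw": -0.05, "claw": 1}
    - {"dx": 0.0, "dy": 0.001, "dz": 0.09, "yaw": -0.05, "claw": 1}
    - {"dx": 0.0, "dy": 0.001, "dz": 0.09, "yaw": -0.05, "claw": 1}
    - {"dx": 0.0, "dy": 0.001, "dz": 0.09, "yaw": -0.05, "claw": 1}

```text
time: 37.2
tool_pos: [0.634, 0.0223, 0.1773]
tool_rot: [0.001, 0.029, 1.0, -0.0]
contact_force: [0.2, 0.3, -0.1]
gripper_width: 0.08
grasp_force: 59.1
```

```bash
python3 al.py w11
python3 - <<'E'
import cv2,numpy as np
a=cv2.imread("pics/w11.png");hs=cv2.cvtColor(a,cv2.COLOR_BGR2HSV)
m=cv2.inRange(hs,(100,120,40),(130,255,255))
for v in range(98,240,8):
    x=np.flatnonzero(m[v,220:300]); print(v,(x.min()+220,x.max()+220) if len(x) else None,end=' ')
E
```

```text
[0.6339 0.0224 0.1771]
white rows [ 0  0  0  0  0  0  0  0  0  0  0  0  0  0  0 46 62 62 75 85 86 87 88 88
 88 88 88 23 23 23 23 23 23 23 23 23 23 23 23 23 23 23 23 23 23]
117 [222 230 252 264 304 316 356 368]
98 None 106 (np.int64(247), np.int64(271)) 114 None 122 None 130 (np.int64(252), np.int64(262)) 138 (np.int64(252), np.int64(264)) 146 (np.int64(251), np.int64(265)) 154 (np.int64(251), np.int64(265)) 162 (np.int64(251), np.int64(265)) 170 (np.int64(251), np.int64(265)) 178 (np.int64(251), np.int64(265)) 186 (np.int64(251), np.int64(265)) 194 (np.int64(251), np.int64(265)) 202 (np.int64(251), np.int64(265)) 210 (np.int64(252), np.int64(264)) 218 (np.int64(252), np.int64(265)) 226 (np.int64(252), np.int64(265)) 234 (np.int64(251), np.int64(264))
```

Aligned. Insert, then lift to look at everything.

send_rows:
  increments:
    - {"dx": 0.0, "dy": 0.0, "dz": 0.03, "yaw": 0, "claw": 1}
    - {"dx": 0.0, "dy": 0.0, "dz": 0.06, "yaw": 0, "claw": 1}
    - {"dx": 0.0, "dy": 0.0, "dz": 0.09, "yaw": 0, "claw": 1}
    - {"dx": 0.0, "dy": 0.0, "dz": 0.12, "yaw": 0, "claw": 1}
    - {"dx": 0.0, "dy": 0.0, "dz": 0.14, "yaw": 0, "claw": 1}
    - {"dx": 0.0, "dy": 0.0, "dz": 0.16, "yaw": 0, "claw": 1}
    - {"dx": 0.0, "dy": 0.0, "dz": 0.166, "yaw": 0, "claw": 1}
    - {"dx": 0.0, "dy": 0.0, "dz": 0.166, "yaw": 0, "claw": 1}
    - {"dx": 0.0, "dy": 0.0, "dz": 0.166, "yaw": 0, "claw": 1}

```text
time: 38.38
tool_pos: [0.6338, 0.0219, 0.0955]
tool_rot: [0.0, 0.028, 1.0, -0.001]
contact_force: [-5.3, -1.7, 9.8]
gripper_width: 0.077
grasp_force: 61.0
```

send_rows:
  increments:
    - {"dx": 0.0, "dy": 0.0, "dz": 0.0, "yaw": 0, "claw": 0.3}
    - {"dx": 0.0, "dy": 0.0, "dz": 0.0, "yaw": 0, "claw": 0.3}
    - {"dx": 0.0, "dy": 0.0, "dz": 0.0, "yaw": 0, "claw": 0.3}
    - {"dx": 0.0, "dy": 0.0, "dz": -0.08, "yaw": 0, "claw": 0.3}
    - {"dx": 0.0, "dy": 0.0, "dz": -0.2, "yaw": 0, "claw": 0.3}
    - {"dx": 0.1, "dy": 0.0, "dz": -0.35, "yaw": 0, "claw": 1}
    - {"dx": 0.14, "dy": 0.05, "dz": -0.4, "yaw": 0, "claw": 1}
    - {"dx": 0.14, "dy": 0.05, "dz": -0.4, "yaw": 0, "claw": 1}
    - {"dx": 0.14, "dy": 0.05, "dz": -0.4, "yaw": 0, "claw": 1}
    - {"dx": 0.14, "dy": 0.05, "dz": -0.4, "yaw": 0, "claw": 1}

```text
time: 39.62
tool_pos: [0.5643, 0.051, 0.2902]
tool_rot: [-0.002, 0.029, 1.0, -0.0]
contact_force: [0.1, -0.3, -0.3]
gripper_width: -0.002
grasp_force: 0.0
```

Run:
```python
from h import *
a,(K,E)=shot("wrist","w12"); np.savez("w12.npz",K=K,E=E)
cv2.imwrite("pics/w12b.png",cv2.resize(a,(800,600),interpolation=cv2.INTER_CUBIC))
for n,p in dict(red=(.6397,.1484),yel=(.6375,.1064),green=(.6355,.0645),blue=(.6335,.0225)).items(): print(n,w2px(K,E,(*p,.117))*1.5625)
print(tool())
```

```text
red [544.424  353.9891]
yel [486.6061 354.2281]
green [428.9629 354.7101]
blue [371.229  355.1987]
[[-0.9983  0.0574 -0.0041  0.5644]
 [ 0.0574  0.9984  0.0001  0.051 ]
 [ 0.0041 -0.0002 -1.      0.2903]
 [ 0.      0.      0.      1.    ]]
```

View pics/w12b.png

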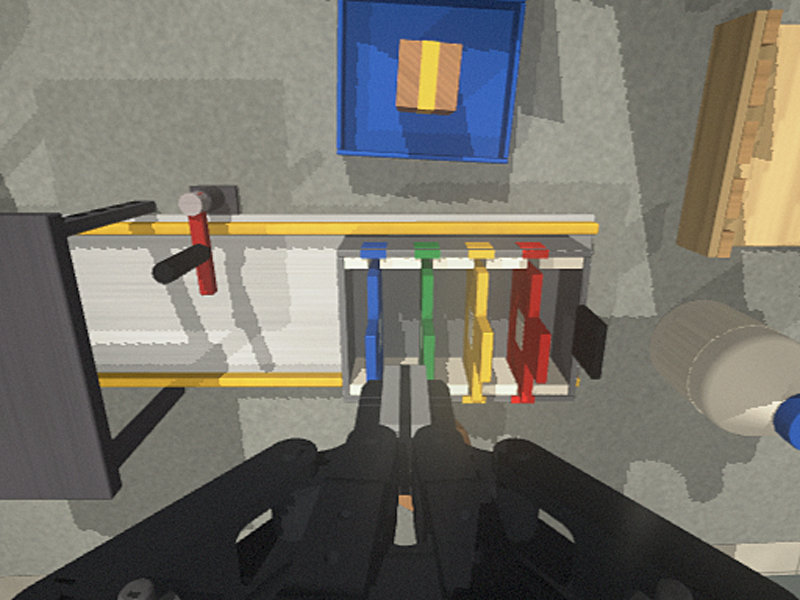

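All four dividers sit in their own slots: the tabs at (375–545,320–380) line up with the rim marks. The carton stands inside the tray at (428,77), and the keeper is still closed with its knob top near (165,270). Next is the keeper.

Run:
```python
from h import *
d=np.load("w12.npz");K,E=d["K"],d["E"]
a=cv2.imread("pics/w12.png")
s=1/1.5625
print("knob",px2w(K,E,(166*s,270*s),.114),"pivot",px2w(K,E,(192*s,203*s),.055),"tip",px2w(K,E,(208*s,293*s),.05))
print("handle top px",px2w(K,E,(590*s,350*s),.115))
rows((.562,-.1165,.20),1.51)
```

```text
knob [ 0.5622 -0.1148  0.114 ] pivot [ 0.5236 -0.1143  0.055 ] tip [ 0.5995 -0.1177  0.05  ]
handle top px [0.6394 0.1821 0.115 ]
rows dx dy dz [-0.0152 -0.3346  0.1805] yaw -1.0449 heading 3.0842
```

send_rows:
  increments:
    - {"dx": -0.007, "dy": -0.334, "dz": 0.1, "yaw": 1, "claw": -0.2}
    - {"dx": -0.007, "dy": -0.334, "dz": 0.1, "yaw": 1, "claw": -0.2}
    - {"dx": -0.007, "dy": -0.334, "dz": 0.1, "yaw": 1, "claw": -0.2}
    - {"dx": -0.007, "dy": -0.334, "dz": 0.1, "yaw": 1, "claw": -0.2}
    - {"dx": -0.007, "dy": -0.334, "dz": 0.1, "yaw": 1, "claw": -0.2}
    - {"dx": -0.007, "dy": -0.334, "dz": 0.1, "yaw": 1, "claw": -0.2}
    - {"dx": -0.007, "dy": -0.334, "dz": 0.1, "yaw": 1, "claw": -0.2}
    - {"dx": -0.007, "dy": -0.334, "dz": 0.1, "yaw": 1, "claw": -0.2}
    - {"dx": -0.007, "dy": -0.334, "dz": 0.1, "yaw": 1, "claw": -0.2}
    - {"dx": -0.007, "dy": -0.334, "dz": 0.1, "yaw": 1, "claw": -0.2}
    - {"dx": -0.007, "dy": -0.334, "dz": 0.1, "yaw": 1, "claw": -0.2}

```text
time: 41.05
tool_pos: [0.5588, -0.1156, 0.2424]
tool_rot: [-0.0, 0.702, 0.712, -0.0]
contact_force: [0.4, -0.1, -0.5]
gripper_width: 0.602
grasp_force: 0.0
```

Run:
```python
from h import *
rows((.562,-.116,.084),1.515); print(manip.state()['gripper_width'])
```

```text
rows dx dy dz [-0.0009  0.0067  0.3169] yaw 0.0474 heading 1.5861
0.6015390430276898
```

send_rows:
  increments:
    - {"dx": 0.0, "dy": 0.006, "dz": 0.05, "yaw": 0.05, "claw": -0.2}
    - {"dx": 0.0, "dy": 0.006, "dz": 0.15, "yaw": 0.05, "claw": -0.2}
    - {"dx": 0.0, "dy": 0.006, "dz": 0.25, "yaw": 0.05, "claw": -0.2}
    - {"dx": 0.0, "dy": 0.006, "dz": 0.317, "yaw": 0.05, "claw": -0.2}
    - {"dx": 0.0, "dy": 0.006, "dz": 0.317, "yaw": 0.05, "claw": -0.2}
    - {"dx": 0.0, "dy": 0.006, "dz": 0.317, "yaw": 0.05, "claw": -0.2}
    - {"dx": 0.0, "dy": 0.006, "dz": 0.317, "yaw": 0.05, "claw": 1}
    - {"dx": 0.0, "dy": 0.006, "dz": 0.317, "yaw": 0.05, "claw": 1}
    - {"dx": 0.0, "dy": 0.006, "dz": 0.317, "yaw": 0.05, "claw": 1}
    - {"dx": 0.0, "dy": 0.006, "dz": 0.317, "yaw": 0.05, "claw": 1}
    - {"dx": 0.0, "dy": 0.006, "dz": 0.317, "yaw": 0.05, "claw": 1}

```text
time: 42.42
tool_pos: [0.5634, -0.1159, 0.0864]
tool_rot: [0.002, 0.728, 0.685, 0.001]
contact_force: [1.8, 0.3, 5.4]
gripper_width: 0.165
grasp_force: 58.7
```

Run:
```python
from h import *
s=manip.state(); print(s['tool_pos'],s['contact_force'],s['gripper_width'])
T=tool();p0=-.055;k=s['tool_pos'][:2]
for t in np.arange(.2,1.61,.2):
    d=.04*np.array([np.cos(p0+t)-np.cos(p0),np.sin(p0+t)-np.sin(p0),0]); print(round(t,1),(T[:3,:3].T@d/.5).round(4))
```

```text
[ 0.5634 -0.1159  0.0864] [1.766  0.3424 5.4463] 0.16461147563450168
0.2 [ 0.0159 -0.0017 -0.    ]
0.4 [ 0.0311 -0.0065 -0.0001]
0.6 [ 0.0451 -0.0142 -0.0001]
0.8 [ 0.0572 -0.0246 -0.0001]
1.0 [ 0.0671 -0.0372 -0.0002]
1.2 [ 0.0743 -0.0515 -0.0003]
1.4 [ 0.0784 -0.0669 -0.0003]
1.6 [ 0.0795 -0.0828 -0.0004]
```

send_rows:
  increments:
    - {"dx": 0.016, "dy": -0.002, "dz": 0, "yaw": -0.07, "claw": 1}
    - {"dx": 0.031, "dy": -0.0065, "dz": 0, "yaw": -0.13, "claw": 1}
    - {"dx": 0.045, "dy": -0.014, "dz": 0, "yaw": -0.2, "claw": 1}
    - {"dx": 0.057, "dy": -0.025, "dz": 0, "yaw": -0.27, "claw": 1}
    - {"dx": 0.067, "dy": -0.037, "dz": 0, "yaw": -0.33, "claw": 1}
    - {"dx": 0.074, "dy": -0.0515, "dz": 0, "yaw": -0.4, "claw": 1}
    - {"dx": 0.0785, "dy": -0.067, "dz": 0, "yaw": -0.46, "claw": 1}
    - {"dx": 0.0795, "dy": -0.083, "dz": 0, "yaw": -0.5, "claw": 1}
    - {"dx": 0.0795, "dy": -0.085, "dz": 0, "yaw": -0.5, "claw": 1}
    - {"dx": 0.0795, "dy": -0.085, "dz": 0, "yaw": -0.5, "claw": 1}

```text
time: 43.68
tool_pos: [0.5261, -0.0718, 0.0865]
tool_rot: [0.005, 0.426, 0.905, 0.004]
contact_force: [12.4, 7.0, 0.1]
gripper_width: 0.163
grasp_force: 59.1
```

send_rows:
  increments:
    - {"dx": 0, "dy": 0, "dz": 0, "yaw": 0, "claw": 0.2}
    - {"dx": 0, "dy": 0, "dz": 0, "yaw": 0, "claw": 0.0}
    - {"dx": 0, "dy": 0, "dz": 0, "yaw": 0, "claw": 0.0}
    - {"dx": 0, "dy": 0, "dz": 0, "yaw": 0, "claw": 0.0}
    - {"dx": 0, "dy": 0, "dz": -0.1, "yaw": 0, "claw": 0.0}
    - {"dx": 0, "dy": 0, "dz": -0.2, "yaw": 0, "claw": 0.0}
    - {"dx": 0, "dy": 0, "dz": -0.3, "yaw": 0, "claw": 1}
    - {"dx": 0, "dy": 0, "dz": -0.3, "yaw": 0, "claw": 1}
    - {"dx": 0, "dy": 0, "dz": -0.3, "yaw": 0, "claw": 1}

```text
time: 44.8
tool_pos: [0.5215, -0.0733, 0.2337]
tool_rot: [-0.0, 0.427, 0.904, -0.0]
contact_force: [-0.3, -0.7, -0.1]
gripper_width: -0.001
grasp_force: 0.0
```

Run:
```python
from h import *
rows((.6425,.23,.236),1.515)
```

```text
rows dx dy dz [ 0.3144  0.5725 -0.0046] yaw 0.4964 heading 2.2597
```

send_rows:
  increments:
    - {"dx": 0.314, "dy": 0.572, "dz": 0, "yaw": 0.496, "claw": 1}
    - {"dx": 0.314, "dy": 0.572, "dz": 0, "yaw": 0.496, "claw": 1}
    - {"dx": 0.314, "dy": 0.572, "dz": 0, "yaw": 0.496, "claw": 1}
    - {"dx": 0.314, "dy": 0.572, "dz": 0, "yaw": 0.496, "claw": 1}
    - {"dx": 0.314, "dy": 0.572, "dz": 0, "yaw": 0.496, "claw": 1}
    - {"dx": 0.314, "dy": 0.572, "dz": 0, "yaw": 0.496, "claw": 1}
    - {"dx": 0.314, "dy": 0.572, "dz": 0, "yaw": 0.496, "claw": 1}
    - {"dx": 0.314, "dy": 0.572, "dz": 0, "yaw": 0.496, "claw": 1}
    - {"dx": 0.314, "dy": 0.572, "dz": 0, "yaw": 0.496, "claw": 1}

```text
time: 45.92
tool_pos: [0.6424, 0.2284, 0.2337]
tool_rot: [-0.0, 0.727, 0.687, -0.001]
contact_force: [0.2, 0.7, -1.3]
gripper_width: -0.003
grasp_force: 0.0
```

Run:
```python
from h import *
print(tool())
a,(K,E)=shot("top","t2"); cv2.imwrite("pics/t2b.png",cv2.resize(a[120:240,170:350],None,fx=4.4,fy=4.4,interpolation=cv2.INTER_CUBIC))
rows((.6425,.23,.09),1.515)
```

```text
[[ 0.0565  0.9984 -0.0011  0.6424]
 [ 0.9984 -0.0565 -0.0005  0.2284]
 [-0.0006 -0.001  -1.      0.2337]
 [ 0.      0.      0.      1.    ]]
rows dx dy dz [ 0.0031 -0.0001  0.2882] yaw -0.0005 heading 1.5143
```

View pics/t2b.png

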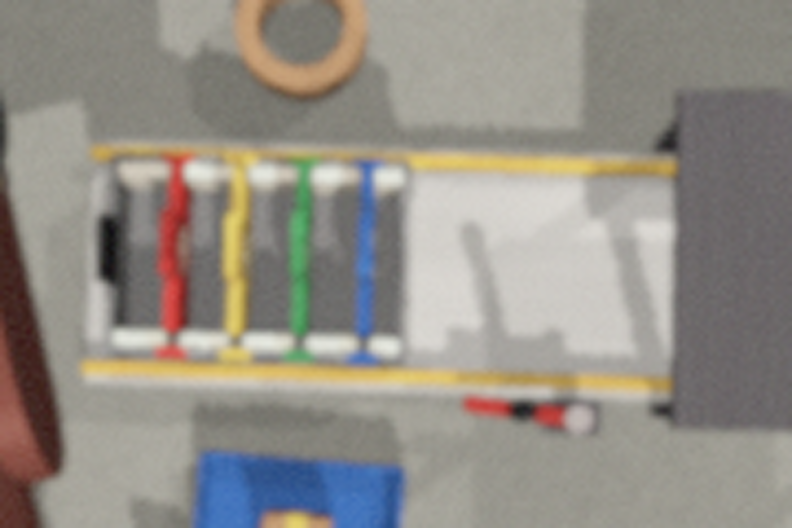

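The keeper is open beside the lane, from (465,405) to (580,418). The tote handle is at (108,248), and the lane is clear. Next I descend behind the handle and push.

send_rows:
  increments:
    - {"dx": 0, "dy": 0, "dz": 0.1, "yaw": 0, "claw": 1}
    - {"dx": 0, "dy": 0, "dz": 0.2, "yaw": 0, "claw": 1}
    - {"dx": 0, "dy": 0, "dz": 0.288, "yaw": 0, "claw": 1}
    - {"dx": 0, "dy": 0, "dz": 0.288, "yaw": 0, "claw": 1}
    - {"dx": -0.03, "dy": 0, "dz": 0.288, "yaw": 0, "claw": 1}
    - {"dx": -0.05, "dy": 0, "dz": 0.288, "yaw": 0, "claw": 1}
    - {"dx": -0.07, "dy": 0, "dz": 0.288, "yaw": 0, "claw": 1}
    - {"dx": -0.09, "dy": 0, "dz": 0.288, "yaw": 0, "claw": 1}
    - {"dx": -0.11, "dy": 0, "dz": 0.288, "yaw": 0, "claw": 1}
    - {"dx": -0.13, "dy": 0, "dz": 0.288, "yaw": 0, "claw": 1}
    - {"dx": -0.15, "dy": 0, "dz": 0.288, "yaw": 0, "claw": 1}

```text
time: 47.35
tool_pos: [0.6405, 0.1572, 0.094]
tool_rot: [-0.0, 0.726, 0.687, 0.005]
contact_force: [1.5, 9.6, 2.3]
gripper_width: 0.002
grasp_force: 4.9
```

send_rows:
  increments:
    - {"dx": -0.03, "dy": 0, "dz": 0, "yaw": 0, "claw": 1}
    - {"dx": -0.06, "dy": 0, "dz": 0, "yaw": 0, "claw": 1}
    - {"dx": -0.09, "dy": 0, "dz": 0, "yaw": 0, "claw": 1}
    - {"dx": -0.12, "dy": 0, "dz": 0, "yaw": 0, "claw": 1}
    - {"dx": -0.15, "dy": 0, "dz": 0, "yaw": 0, "claw": 1}
    - {"dx": -0.18, "dy": 0, "dz": 0, "yaw": 0, "claw": 1}
    - {"dx": -0.21, "dy": 0, "dz": 0, "yaw": 0, "claw": 1}
    - {"dx": -0.24, "dy": 0, "dz": 0, "yaw": 0, "claw": 1}
    - {"dx": -0.27, "dy": 0, "dz": 0, "yaw": 0, "claw": 1}
    - {"dx": -0.3, "dy": 0, "dz": 0, "yaw": 0, "claw": 1}
    - {"dx": -0.33, "dy": 0, "dz": 0, "yaw": 0, "claw": 1}
    - {"dx": -0.36, "dy": 0, "dz": 0, "yaw": 0, "claw": 1}
    - {"dx": -0.39, "dy": 0, "dz": 0, "yaw": 0, "claw": 1}

```text
time: 48.98
tool_pos: [0.6298, -0.0377, 0.0939]
tool_rot: [-0.0, 0.726, 0.687, 0.004]
contact_force: [0.4, 10.8, 4.2]
gripper_width: 0.006
grasp_force: 5.7
```

Run:
```python
from h import *
shot("wrist","w13"); rows((.622,-.130,.094),1.515)
```

```text
rows dx dy dz [-0.1806 -0.0054 -0.0008] yaw -0.0001 heading 1.5148
```

send_rows:
  increments:
    - {"dx": -0.025, "dy": 0, "dz": 0, "yaw": 0, "claw": 1}
    - {"dx": -0.05, "dy": 0, "dz": 0, "yaw": 0, "claw": 1}
    - {"dx": -0.075, "dy": 0, "dz": 0, "yaw": 0, "claw": 1}
    - {"dx": -0.1, "dy": 0, "dz": 0, "yaw": 0, "claw": 1}
    - {"dx": -0.12, "dy": 0, "dz": 0, "yaw": 0, "claw": 1}
    - {"dx": -0.14, "dy": 0, "dz": 0, "yaw": 0, "claw": 1}
    - {"dx": -0.155, "dy": 0, "dz": 0, "yaw": 0, "claw": 1}
    - {"dx": -0.155, "dy": 0, "dz": 0, "yaw": 0, "claw": 1}

```text
time: 50.02
tool_pos: [0.6255, -0.116, 0.0939]
tool_rot: [0.001, 0.726, 0.687, 0.003]
contact_force: [0.8, 8.4, 4.9]
gripper_width: 0.001
grasp_force: 4.0
```

send_rows:
  increments:
    - {"dx": -0.006, "dy": 0, "dz": 0, "yaw": 0, "claw": 1}
    - {"dx": -0.012, "dy": 0, "dz": 0, "yaw": 0, "claw": 1}

```text
time: 50.28
tool_pos: [0.6253, -0.1205, 0.0939]
tool_rot: [-0.0, 0.726, 0.687, 0.004]
contact_force: [0.4, 12.6, 5.7]
gripper_width: 0.003
grasp_force: 6.2
```

send_rows:
  increments:
    - {"dx": -0.005, "dy": 0, "dz": 0, "yaw": 0, "claw": 1}
    - {"dx": -0.01, "dy": 0, "dz": 0, "yaw": 0, "claw": 1}

```text
time: 50.52
tool_pos: [0.625, -0.1255, 0.0939]
tool_rot: [-0.0, 0.726, 0.687, 0.004]
contact_force: [1.6, 12.0, 5.8]
gripper_width: -0.002
grasp_force: 6.2
```

send_rows:
  increments:
    - {"dx": -0.004, "dy": 0, "dz": 0, "yaw": 0, "claw": 1}
    - {"dx": -0.004, "dy": 0, "dz": 0, "yaw": 0, "claw": 1}

```text
time: 50.78
tool_pos: [0.6248, -0.1278, 0.0939]
tool_rot: [0.0, 0.726, 0.687, 0.004]
contact_force: [0.4, 11.6, 4.8]
gripper_width: -0.002
grasp_force: 5.6
```

send_rows:
  increments:
    - {"dx": -0.004, "dy": 0, "dz": 0, "yaw": 0, "claw": 1}
    - {"dx": -0.004, "dy": 0, "dz": 0, "yaw": 0, "claw": 1}

```text
time: 51.02
tool_pos: [0.6248, -0.1297, 0.0939]
tool_rot: [-0.0, 0.726, 0.687, 0.004]
contact_force: [0.8, 11.1, 5.6]
gripper_width: -0.001
grasp_force: 5.8
```

send_rows:
  increments:
    - {"dx": -0.004, "dy": 0, "dz": 0, "yaw": 0, "claw": 1}
    - {"dx": -0.004, "dy": 0, "dz": 0, "yaw": 0, "claw": 1}

```text
time: 51.28
tool_pos: [0.6247, -0.1298, 0.094]
tool_rot: [-0.001, 0.726, 0.687, 0.005]
contact_force: [0.5, 17.4, 6.3]
gripper_width: 0.001
grasp_force: 8.8
```

send_rows:
  increments:
    - {"dx": -0.004, "dy": 0, "dz": 0, "yaw": 0, "claw": 1}
    - {"dx": -0.004, "dy": 0, "dz": 0, "yaw": 0, "claw": 1}

```text
time: 51.52
tool_pos: [0.6244, -0.1299, 0.094]
tool_rot: [-0.003, 0.726, 0.688, 0.006]
contact_force: [-1.5, 21.5, 8.8]
gripper_width: -0.001
grasp_force: 11.6
```

send_rows:
  increments:
    - {"dx": -0.004, "dy": 0, "dz": 0, "yaw": 0, "claw": 1}
    - {"dx": -0.004, "dy": 0, "dz": 0, "yaw": 0, "claw": 1}

```text
time: 51.78
tool_pos: [0.624, -0.1299, 0.094]
tool_rot: [-0.005, 0.726, 0.688, 0.007]
contact_force: [-2.0, 28.6, 10.5]
gripper_width: -0.002
grasp_force: 14.4
```

The stop was reached at y=-0.130, as predicted, with force building up. I'll back off and go to the knob.

send_rows:
  increments:
    - {"dx": 0.04, "dy": 0, "dz": 0, "yaw": 0, "claw": 1}
    - {"dx": 0.1, "dy": 0, "dz": 0, "yaw": 0, "claw": 1}
    - {"dx": 0.1, "dy": 0, "dz": -0.1, "yaw": 0, "claw": 1}
    - {"dx": 0.1, "dy": 0, "dz": -0.2, "yaw": 0, "claw": -0.1}
    - {"dx": 0.1, "dy": 0, "dz": -0.26, "yaw": -0.5, "claw": -0.1}
    - {"dx": 0.1, "dy": 0, "dz": -0.26, "yaw": -0.5, "claw": -0.1}
    - {"dx": 0.1, "dy": 0, "dz": -0.26, "yaw": -0.5, "claw": -0.1}
    - {"dx": 0.1, "dy": 0, "dz": -0.26, "yaw": -0.5, "claw": -0.1}
    - {"dx": 0.1, "dy": 0, "dz": -0.26, "yaw": -0.5, "claw": -0.1}
    - {"dx": 0.1, "dy": 0, "dz": -0.26, "yaw": -0.5, "claw": -0.1}

```text
time: 53.02
tool_pos: [0.6253, -0.0887, 0.221]
tool_rot: [0.001, 0.425, 0.905, -0.0]
contact_force: [0.4, 1.2, 0.1]
gripper_width: 0.549
grasp_force: 0.0
```

Run:
```python
from h import *
a,(K,E)=shot("top","t3"); rows((.5260,-.0735,.20),2.26)
s=1/4.4
cv2.imwrite("pics/t3b.png",cv2.resize(a[140:240,230:410],None,fx=4.4,fy=4.4,interpolation=cv2.INTER_CUBIC))
print(tool()[:3,3])
```

```text
rows dx dy dz [ 0.15   -0.1336  0.0415] yaw 0.0023 heading 2.2634
[ 0.6253 -0.0886  0.2208]
```

View pics/t3b.png

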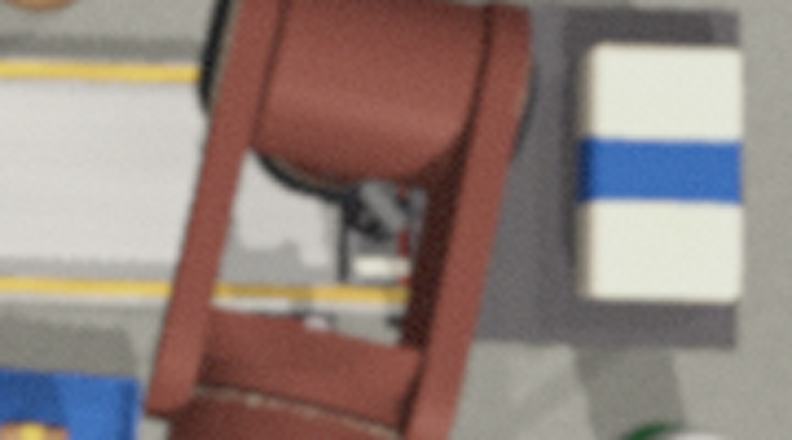

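The arm hides most of the lane, but the tote's outer end is visible by the board at (345,240). Next I grip the knob.

send_rows:
  increments:
    - {"dx": 0.15, "dy": -0.134, "dz": 0, "yaw": 0, "claw": -0.1}
    - {"dx": 0.15, "dy": -0.134, "dz": 0, "yaw": 0, "claw": -0.1}
    - {"dx": 0.15, "dy": -0.134, "dz": 0, "yaw": 0, "claw": -0.1}
    - {"dx": 0.15, "dy": -0.134, "dz": 0.05, "yaw": 0, "claw": -0.1}
    - {"dx": 0.15, "dy": -0.134, "dz": 0.15, "yaw": 0, "claw": -0.1}
    - {"dx": 0.15, "dy": -0.134, "dz": 0.22, "yaw": 0, "claw": -0.1}
    - {"dx": 0.15, "dy": -0.134, "dz": 0.268, "yaw": 0, "claw": -0.1}
    - {"dx": 0.15, "dy": -0.134, "dz": 0.268, "yaw": 0, "claw": -0.1}
    - {"dx": 0.15, "dy": -0.134, "dz": 0.268, "yaw": 0, "claw": 1}
    - {"dx": 0.15, "dy": -0.134, "dz": 0.268, "yaw": 0, "claw": 1}
    - {"dx": 0.15, "dy": -0.134, "dz": 0.268, "yaw": 0, "claw": 1}
    - {"dx": 0.15, "dy": -0.134, "dz": 0.268, "yaw": 0, "claw": 1}
    - {"dx": 0.15, "dy": -0.134, "dz": 0.268, "yaw": 0, "claw": 1}

```text
time: 54.7
tool_pos: [0.5274, -0.0738, 0.0884]
tool_rot: [0.002, 0.424, 0.906, 0.001]
contact_force: [1.3, 1.8, 6.1]
gripper_width: 0.168
grasp_force: 58.8
```

Run:
```python
from h import *
s=manip.state(); print(s['tool_pos'],s['contact_force'],s['gripper_width'])
T=tool();p0=-.055;P=np.array([.5235,-.1137]);k=s['tool_pos'][:2]; v=k-P; t0=np.arctan2(v[1],v[0])-p0; print("theta",t0,np.linalg.norm(v))
for t in [1.4,1.2,1.0,.8,.6,.4,.2,0.,-.03]:
    d=.04*np.array([np.cos(p0+t)-np.cos(p0+t0),np.sin(p0+t)-np.sin(p0+t0),0]); print(t,(T[:3,:3].T@d/.5).round(4))
```

```text
[ 0.5274 -0.0738  0.0884] [1.2912 1.7641 6.1026] 0.1676049555942915
theta 1.5276202111102293 0.04008879300297988
1.4 [-0.0077  0.0067  0.    ]
1.2 [-0.0213  0.015   0.0001]
1.0 [-0.0363  0.0205  0.0002]
0.8 [-0.0521  0.0229  0.0002]
0.6 [-0.0681  0.0221  0.0003]
0.4 [-0.0836  0.0181  0.0003]
0.2 [-0.0979  0.0112  0.0003]
0.0 [-0.1107  0.0015  0.0004]
-0.03 [-0.1124 -0.0001  0.0004]
```

send_rows:
  increments:
    - {"dx": -0.0077, "dy": 0.0067, "dz": 0, "yaw": 0.04, "claw": 1}
    - {"dx": -0.021, "dy": 0.015, "dz": 0, "yaw": 0.1, "claw": 1}
    - {"dx": -0.036, "dy": 0.0205, "dz": 0, "yaw": 0.17, "claw": 1}
    - {"dx": -0.052, "dy": 0.023, "dz": 0, "yaw": 0.23, "claw": 1}
    - {"dx": -0.068, "dy": 0.022, "dz": 0, "yaw": 0.3, "claw": 1}
    - {"dx": -0.084, "dy": 0.018, "dz": 0, "yaw": 0.37, "claw": 1}
    - {"dx": -0.098, "dy": 0.011, "dz": 0, "yaw": 0.43, "claw": 1}
    - {"dx": -0.111, "dy": 0.0015, "dz": 0, "yaw": 0.5, "claw": 1}
    - {"dx": -0.112, "dy": 0.0, "dz": 0, "yaw": 0.5, "claw": 1}
    - {"dx": -0.112, "dy": 0.0, "dz": 0, "yaw": 0.5, "claw": 1}

```text
time: 55.95
tool_pos: [0.5633, -0.1158, 0.0884]
tool_rot: [0.001, 0.727, 0.687, 0.002]
contact_force: [1.2, 4.8, 7.2]
gripper_width: 0.165
grasp_force: 59.2
```

Run:
```python
from h import *
s=manip.state(); v=s['tool_pos'][:2]-[.5235,-.1137]; print("theta",np.arctan2(v[1],v[0])+.055,np.linalg.norm(v))
```

```text
theta 0.0029089014333167768 0.03980424805717154
```

send_rows:
  increments:
    - {"dx": 0, "dy": 0, "dz": 0, "yaw": 0, "claw": 0.3}
    - {"dx": 0, "dy": 0, "dz": 0, "yaw": 0, "claw": 0.1}
    - {"dx": 0, "dy": 0, "dz": 0, "yaw": 0, "claw": 0.1}
    - {"dx": 0, "dy": 0, "dz": 0, "yaw": 0, "claw": 0.1}
    - {"dx": 0, "dy": 0, "dz": -0.1, "yaw": 0, "claw": 0.1}
    - {"dx": 0, "dy": 0, "dz": -0.2, "yaw": 0, "claw": 0.1}
    - {"dx": 0, "dy": 0, "dz": -0.3, "yaw": 0, "claw": 0.1}
    - {"dx": 0.2, "dy": 0, "dz": -0.35, "yaw": 0, "claw": 0.1}
    - {"dx": 0.35, "dy": 0, "dz": -0.35, "yaw": 0, "claw": 0.1}
    - {"dx": 0.35, "dy": 0, "dz": -0.35, "yaw": 0, "claw": 0.1}
    - {"dx": 0.35, "dy": 0, "dz": -0.35, "yaw": 0, "claw": 0.1}
    - {"dx": 0.35, "dy": 0, "dz": -0.35, "yaw": 0, "claw": 0.1}
    - {"dx": 0.35, "dy": 0, "dz": -0.35, "yaw": 0, "claw": 0.1}

```text
time: 57.58
tool_pos: [0.5712, 0.0569, 0.2609]
tool_rot: [-0.0, 0.727, 0.687, -0.0]
contact_force: [-0.2, 0.1, -0.2]
gripper_width: 0.451
grasp_force: 0.0
```

Run:
```python
from h import *
print(tool()[:3,3])
a,(K,E)=shot("side","s2")
b,_=shot("wrist","w14")
cv2.imwrite("pics/fin.png",np.hstack([cv2.resize(a[140:330,150:400],(400,304)),cv2.resize(b,(400,304))]))
```

```text
[0.5712 0.0569 0.2609]
```

View pics/fin.png

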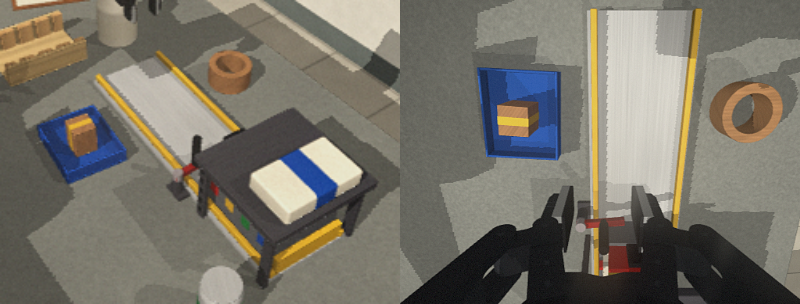

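The carton stands in the tray at (82,135) in the left picture. The tote is under the shelf with its colour marks showing at (215–260,190–240), and the keeper lies closed across the lane at (600,225) in the right picture. I'm handing it in.

```bash
python3 -c "
from plant import manip
print(manip.job_done())"
```

```text
the job is handed in; nothing more can be done
None
```

I handed the job in at about 58 s of the 210 s allowed: the carton is in the returns tray, all four dividers are down in their own slots, the tote is home against the stop and the keeper is closed behind it; the hand-in returned no verdict.

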